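# Turn the notched plate about the jig's peg until the spring plunger snaps in

### The arm

A 6-joint arm with a two-finger parallel gripper is mounted at the origin on the work surface. World frame = base frame: x ahead of the robot, y to its left, z up, the work surface at z = 0. Lengths are in mm, angles in rad, forces in N, time in s.
With the tool pointing down it reaches from about 250 to 800 mm from the base axis. Payload 3.9 kg.
Tool frame: the origin (TCP) lies midway between the tips of the shut fingers; the grasp point (between the pads) lies 19 mm behind it; z points along the fingers, y is the line along which they close (so a half turn about z gives the same grasp; the last joint's range is limited). The gripper opens to 85 mm and grips with 20 to 120 N. Pads are 22 mm wide; open, the fingers measure 114 mm over their backs; the gripper's body (76 mm by 85 mm) begins 54 mm behind the grasp point. The pads swing forward as they close: fully open they stand 13 mm farther back than shut.
Start: joints at [0, 0.26, -0.138, 1.173, 0, 1.571], TCP at [524.991, -0, 231.304] pointing down, gripper open.
Joint ranges: [-2.78, 2.78], [-0.83, 1.72], [-1.28, 1.37], [-1.9, 2.12], [-1.57, 1.48], [-3.14, 3.14]. Speed limits (rad/s): [2.57, 2.57, 3.14, 3.14, 3.14, 3.14].

### API

Orientations are given as a unit quaternion [w, x, y, z].
In Python, from station import bot gives the robot as it stands. The module is installed in compiled form; this text tells all that it offers.
- The arm moves only by the tool step_arm, never from a script. Its argument "series" is a list of rows, each an object with "slide": the shift along the tool's x, y, z in mm, a list of three; "rot": the turn, a rotation vector about the tool's x, y, z in rad, a list of three. In form: [{"slide": [x, y, z], "rot": [wx, wy, wz]}, ...]. A call has 1 to 10 rows; each row is the pose to reach, as a shift and turn from the pose commanded when the call began, along the tool's axes at that moment; what a row does not reach only later rows make up. A row lasts 1/12 s, in which the tool goes at most 41.7 mm and 7.16 degrees, less where a joint would pass 70% of its speed; a pose out of reach is approached as far as the arm can. A call with a gripper value outside its range is refused whole. "gripper" is the finger opening in mm, from 0 to 85.4, set as the call begins (left out, the last holds). The fingers move at their own pace and stop on an object; "newtons" is the grip in N (left out, the last holds). Time passes only in rows, so rows that repeat a pose let the fingers close. It gives the time, the measured TCP pose, the force, the opening and the grip force at its end, in the units of the state.
- bot.get_state(): the state, without advancing time (a new reading comes with each control period).
- bot.read_camera(name): name is "scene" or "side" or "wrist"; returns a dict with "frame" (384x512x3 uint8, blue, green, red), "z_map" (384x512 float32, mm along the optical axis (not along the pixel's ray), 0 where there is no reading), "fx", "fy", "cx", "cy" (pixels), "distortion" ([k1, k2, p1, p2, k3] as OpenCV has them; the pictures are not rectified), "xyz" and "rotation" of the camera in the world. Camera axes: x right, y down, z forward; pixel columns grow to the right and rows downward; lengths in mm; the calibration is good to about 2 mm. A picture is of the moment at which its call begins.
- bot.hand_in(): hands the job in; it is judged then, once.
The state is a dict: "clock": time; "joint_pos": joint angles; "joint_velocities": joint speeds; "effort": joint torques, N m; "tool_pos": TCP position; "orientation": TCP orientation; "wrist_force": force on the tool from outside, world axes, zero at the start; "ft_torque": the same for the moment, N m; "width": opening from 0.0 (shut) to 1.0 (fully open); "grasp_force": force on a finger pad.
Only numpy, scipy, OpenCV 4.12 (cv2) and the standard library are available. Lean on these libraries where they do the work, as an engineer would, in place of code of your own. Each camera call takes 0.05 s, during which the arm holds its last target. There are 200 camera calls.

### The job

Fix the flat wooden mobile plate in the drilling jig by pushing it: first slide it over the board, still standing askew, until its long notch is fully home on the steel peg, then turn it about the peg by pushing near the corner diagonally opposite the notch until it comes to the stop block and the spring plunger has snapped fully into the small notch in its end. Feel your way: never press on the plate with more than 18 N, keep it flat on the board, and leave the other things where they are.

Things in the scene. Friction and masses are not known exactly. Their poses are not given: they have to be found in the camera images.
- jig: Fixed plywood board, 270 (its x) x 360 (its y) x 15 mm; origin at the centre of its underside. It carries the steel peg and an aluminium foot with the stop block and spring plunger. The finished plate lies with its long edges along the board's y (within 0.16 rad), its axes pointing as the board's.
- stop_nominal (a point): Point on the board where the stop block's face (14 mm high, 24 mm long, along the board's y, facing -x) nominally stands; 24.3 mm in +x and 119 mm in +y from the peg, 6 mm above the board. The foot with block and plunger was set by hand and really stands up to 14 mm either way of this along the board's x: not measured, must be felt.
- peg (a point): Axis of the fixed steel peg, 11 mm in diameter, standing 22 mm above the board top; point 6 mm above the board top (half the plate's thickness). Axes as the board's.
- notch (a point): In the flat loose plate: where the peg's axis is when the notch is fully home, half-way up (6 mm); axes: the plate's. The long notch, 14 mm wide, open at the plate's -y end with a rounded wider mouth, runs 26 mm in along y. The plate reaches from x -71 to +24 and y -20.5 to +129.5 mm about this point. It starts turned 0.85 to 1.05 rad counter-clockwise from its finished direction.
- plate_mid (a point): Middle of the flat hardwood plate, 95 (its x) x 150 (its y) x 12 mm, about 0.16 kg, half-way up; at x -23.5, y +54.5 mm from the notch point. It lies on the board and is too wide to grasp: push it. Its +y end has a notch 13 mm wide, 8 deep (20 mm in -x of the long notch's line) and a chamfer 18 x 8 mm on the +x corner.
- push_corner (a point): The plate's -x, +y corner, diagonally opposite the long notch, half-way up. Pushing the -x long edge 20 to 40 mm short of this corner towards the board's +x turns the plate clockwise about the peg; dragging it towards its +y would slide the notch off the peg.
- plunger (a joint): Travel (m) of the spring plunger, 0 out, 0.010 pushed back along the board's +y. A 7 mm wide, 14 mm high steel nose whose tip stands 124.5 mm in +y, nominally 20 mm in -x of the peg. From about 0.35 rad before the end the plate's chamfered corner, then its end edge, hold it back 2 to 6 mm (about 3 to 10 N of push); it snaps to 0 into the end notch up to 5 mm before the stop.
- cup: Small white cup, 64 mm wide, 60 mm high, on the board; origin at its foot. Leave alone.
- offcut: Wood offcut 30 x 60 x 18 mm on the board; origin at its underside. Leave alone.
- dowel: Upright dowel, 22 mm diameter, 45 mm high, on the board; origin at its foot. Leave alone.
- mug: White mug, 84 mm wide, 95 mm high, on the table; origin at its foot. Leave alone.
- jar: Grey jar, 66 mm wide, 110 mm high, on the table; origin at its foot. Leave alone.
- driftwood: Forked driftwood stick 290 mm long, 28 mm thick, on the table; origin at mid-length underneath. Leave alone.
- tape: Cardboard ring 90 mm wide, 22 mm high, on the table; origin underneath. Leave alone.
There are look-alikes about, which are no part of the job. What is meant by the part that bears notch is not red or white, and is the larger of those in its own colour.

How it is judged:
By the outcome, as a careful person would: the job done as asked, in the order asked, and still so for the second after the job is handed in, with the robot touching nothing.
It also fails if it takes over 72 s, if anything falls off the work surface, if the arm or the gripper's body presses on something with over 40 N, if the wrist force passes 120 N, or if a joint passes its speed limit or range.

## Working session

There is one attempt and no reset: what is moved stays moved. The work goes in short steps, Python scripts to look and compute and a tool call to move; the robot and the scene stay as the last step left them, time stands still between calls to the robot, and variables do not carry over. Pictures are saved under pics/ and viewed, at most 10 in all, crops included, and the job is handed in when it is done.

Besides the shell and the picture viewer there is one more tool, called after "Emit:" by a JSON object that holds its "api" and its "payload". step_arm: Moves the arm, as the interface text tells. Its arguments: {"type":"object","properties":{"series":{"type":"array","items":{"type":"object","properties":{"slide":{"type":"array","items":{"type":"number"}},"rot":{"type":"array","items":{"type":"number"}}}}},"gripper":{"type":"number"},"newtons":{"type":"number"}},"required":["series"]}

```bash
mkdir -p pics
cat > h.py <<'E'
import numpy as np, cv2, pickle
from station import bot
def grab(n):
    c=bot.read_camera(n); pickle.dump(c,open(f'{n}.pkl','wb')); return c
def K(c): return np.array([[c['fx'],0,c['cx']],[0,c['fy'],c['cy']],[0,0,1.]])
def Rm(c):
    r=np.array(c['rotation'],float)
    if r.shape==(4,):
        from scipy.spatial.transform import Rotation as R
        r=R.from_quat([r[1],r[2],r[3],r[0]]).as_matrix()
    return r
def plane(c,px,z):
    p=cv2.undistortPoints(np.array(px,float).reshape(-1,1,2),K(c),np.array(c['distortion'],float)).reshape(-1,2)
    d=np.c_[p,np.ones(len(p))]@Rm(c).T; o=np.array(c['xyz'],float)
    return o+d*((z-o[2])/d[:,2])[:,None]
def proj(c,P):
    R=Rm(c); t=-R.T@np.array(c['xyz'],float)
    return cv2.projectPoints(np.array(P,float).reshape(-1,1,3),cv2.Rodrigues(R.T)[0],t,K(c),np.array(c['distortion'],float))[0].reshape(-1,2)
def zpts(c,mask):
    v,u=np.nonzero(mask&(c['z_map']>0)); z=c['z_map'][v,u]
    p=cv2.undistortPoints(np.c_[u,v].astype(float).reshape(-1,1,2),K(c),np.array(c['distortion'],float)).reshape(-1,2)
    return np.c_[u,v],(np.c_[p,np.ones(len(p))]*z[:,None])@Rm(c).T+np.array(c['xyz'],float)
E
python3 - <<'E'
from h import *
ims=[]
for n in ['scene','side','wrist']:
    c=grab(n); print(n,c['fx'],c['cx'],c['cy'],c['distortion'],c['xyz'],np.round(Rm(c),3).tolist()); ims.append(c['frame'])
cv2.imwrite('pics/a.png',np.vstack([cv2.resize(ims[0],(800,600))]))
cv2.imwrite('pics/b.png',cv2.resize(np.vstack(ims[1:]),(400,600)) if 0 else cv2.resize(np.hstack(ims[1:]),(800,300)))
print(bot.get_state())
E
```

```text
scene 352.7850246677071 253.32648343418705 187.13805698932137 [-0.08209403  0.          0.          0.          0.        ] [ 816.231696   -598.71888643 1080.74037641] [[0.878, 0.398, -0.268], [0.479, -0.726, 0.493], [0.002, -0.561, -0.828]]
side 479.8656038142008 250.58531612820272 184.66526854198344 [0.06613365 0.         0.         0.         0.        ] [ 389.98069004 1043.60654575  793.26026866] [[-0.996, -0.061, 0.068], [-0.091, 0.57, -0.817], [0.011, -0.819, -0.573]]
wrist 268.6165707981699 256.6677152488177 190.1373055654075 [-0.05661991  0.          0.          0.          0.        ] [523.10700667  71.23932337 373.03199519] [[1.0, -0.0, -0.002], [-0.001, -0.961, -0.277], [-0.002, 0.277, -0.961]]
{'clock': 0.15, 'joint_pos': array([-1.07132925e-05,  2.60555296e-01, -1.39105076e-01,  1.17272780e+00,
        8.98449685e-06,  1.57080748e+00]), 'joint_velocities': array([ 1.31502288e-03, -1.56019414e-03,  3.67714819e-03,  1.28027914e-03,
       -7.95414209e-04,  8.19430413e-05]), 'effort': array([-3.64596281e-05, -4.06005156e+01,  2.54166770e+01,  1.26235068e-02,
       -2.58195018e-05, -1.05726747e-05]), 'tool_pos': array([ 5.24447300e+02, -2.73992452e-03,  2.30632274e+02]), 'orientation': array([-5.65979639e-04,  7.07114290e-01,  7.07098824e-01, -5.59626890e-04]), 'wrist_force': array([-0.08115332,  0.0772936 , -0.03457538]), 'ft_torque': array([0.01361723, 0.01593705, 0.03145713]), 'grasp_force': 0.0, 'width': 0.9983852099302398}
```

View pics/a.png

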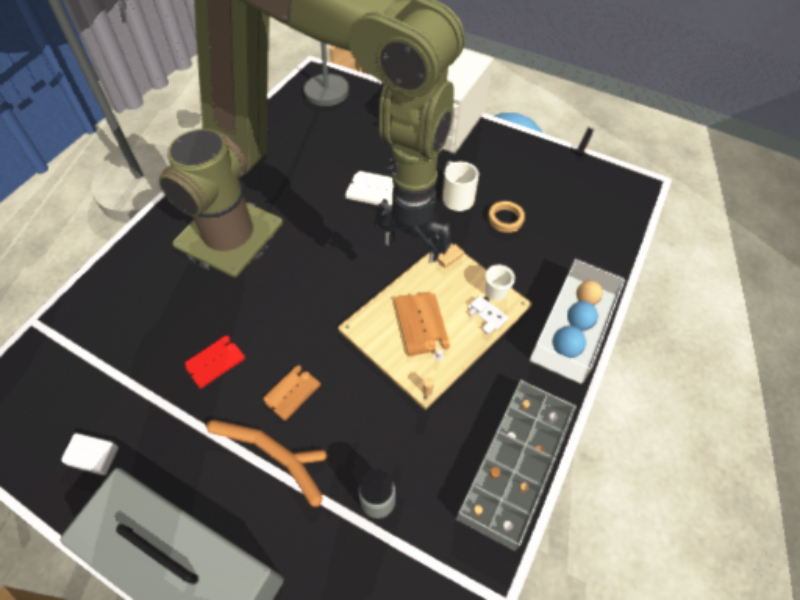

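View pics/b.png

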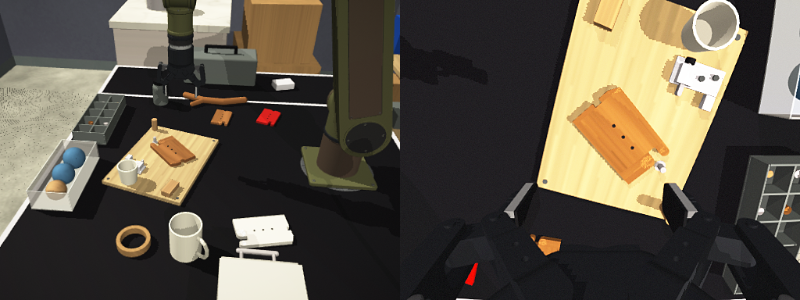

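Candidates (a.png pixels): the brown plate on the board (420,322), the small brown plate (292,392), the red one (215,362) and the white one (370,188). The one on the board fits: it is neither red nor white, and it is the larger of the two brown ones. The enlarged crop below is to confirm it.

Run:
```python
from h import *
c=pickle.load(open('wrist.pkl','rb'))
f=c['frame']; cr=f[0:300,160:460]; cv2.imwrite('pics/c.png',cv2.resize(cr,(600,600),interpolation=cv2.INTER_CUBIC))
for n in ['wrist','scene','side']:
    c=pickle.load(open(n+'.pkl','rb')); hsv=cv2.cvtColor(c['frame'],cv2.COLOR_BGR2HSV)
    m=cv2.inRange(hsv,(5,130,60),(17,255,255)); 
    N,l,s,ct=cv2.connectedComponentsWithStats(m)
    for i in range(1,N):
        if s[i,4]>150:
            px,P=zpts(c,l==i); 
            cn=max(cv2.findContours((l==i).astype('uint8'),0,1)[0],key=cv2.contourArea)
            print(n,s[i],np.round(np.median(P,0),1),np.percentile(P[:,2],[5,50,95]).round(1),cv2.minAreaRect(P[:,:2].astype('float32')))
    m=cv2.inRange(hsv,(15,40,120),(35,140,255))
    N,l,s,ct=cv2.connectedComponentsWithStats(m); i=1+np.argmax(s[1:,4]); px,P=zpts(c,l==i)
    print('board',n,s[i],cv2.minAreaRect(P[:,:2].astype('float32')),np.median(P[:,2]))
c=pickle.load(open('wrist.pkl','rb'))
print(f[[100,150,60],[300,270,250]],f[100,350])
```

```text
wrist [ 220  112  124  124 7570] [556.   -2.3  26.9] [25.6 26.9 28.1] ((557.2609252929688, -9.699058532714844), (100.57270050048828, 150.36204528808594), 40.412235260009766)
wrist [173 302  34  25 547] [ 413.1 -244.5    7.8] [  1.1   7.8 307.4] ((462.23931884765625, -130.81663513183594), (307.5250244140625, 53.54195022583008), 65.82615661621094)
board wrist [  175     0   271   281 38860] ((581.5564575195312, 26.825698852539062), (375.34356689453125, 281.51092529296875), 73.67645263671875) 14.888655198084393
scene [252 187  36  41 999] [562.6 -14.1  26.6] [22.9 26.6 30. ] ((558.795654296875, -7.8182830810546875), (94.56822204589844, 161.93362426757812), 40.301780700683594)
scene [169 234  36  35 678] [ 397.7 -288.5    9.3] [ 2.5  9.3 12.8] ((393.5269775390625, -284.2733459472656), (111.75536346435547, 76.08418273925781), 78.28878021240234)
scene [ 132  269   78   56 1002] [ 465.4 -415.9   24.9] [ 1.  24.9 30.5] ((431.93408203125, -400.9725341796875), (100.15736389160156, 294.3468933105469), 85.32210540771484)
board scene [ 217  156  123  106 5331] ((578.9542236328125, 35.027496337890
[... 798 characters left out ...]
58   40 1291] [558.6   3.4  27.1] [17.9 27.1 29.6] ((558.893310546875, -9.72491455078125), (106.13443756103516, 154.33323669433594), 40.19472122192383)
side [ 59 231  26  15 172] [852.4 247.3  52.7] [41.1 52.7 60. ] ((860.5770874023438, 249.22203063964844), (49.51875686645508, 39.78485107421875), 60.61919403076172)
side [148 288  45  42 848] [606.2 397.3  16.9] [ 0.9 16.9 23. ] ((612.0104370117188, 381.1045837402344), (89.60261535644531, 113.14033508300781), 31.091197967529297)
board side [   0   84  114  143 7346] ((1840.50634765625, -1626.414794921875), (749.2425537109375, 1816.7454833984375), 27.79564666748047) -749.4985579052185
[[162 236 252]
 [ 75 167 242]
 [164 235 252]] [234 234 239]
```

View pics/c.png

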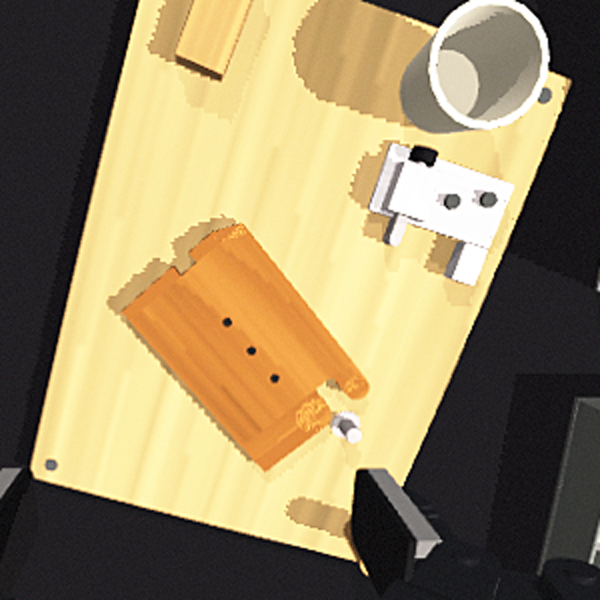

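The crop confirms the target: the larger brown plate, with its long notch at crop (325,390) and three holes. The peg top is at about (350,433), the plunger nose at (395,230), the stop block at (465,265), and the push corner at (120,312). The dowel is hidden behind the right finger, near (380,500). Next I measure these with rays.

```bash
cat > m.py <<'E'
from h import *
def plate(c,z=27,roi=None):
    hsv=cv2.cvtColor(c['frame'],cv2.COLOR_BGR2HSV)
    m=cv2.inRange(hsv,(3,120,60),(18,255,255)); m=cv2.morphologyEx(m,cv2.MORPH_CLOSE,np.ones((3,3)))
    N,l,s,ct=cv2.connectedComponentsWithStats(m)
    best=None
    for i in range(1,N):
        if s[i,4]<600: continue
        _,P=zpts(c,l==i)
        med=np.median(P,0)
        if abs(med[2]-z)<3 and 420<med[0]<720 and abs(med[1])<180 and (best is None or s[i,4]>s[best,4]): best=i
    cn=max(cv2.findContours((l==best).astype('uint8'),cv2.RETR_EXTERNAL,cv2.CHAIN_APPROX_NONE)[0],key=cv2.contourArea).reshape(-1,2)
    return cn,plane(c,cn,z)[:,:2]
def fit(Q,yaw0):
    # fit lines: -x edge(u=-71),+x edge(u=24),+y end(v=129.5),-y end in plate frame
    yaw=yaw0
    for _ in range(6):
        ex=np.array([np.cos(yaw),np.sin(yaw)]); ey=np.array([-ex[1],ex[0]])
        u=Q@ex; v=Q@ey
        um=np.percentile(u,3);ux=np.percentile(u,97);vm=np.percentile(v,3);vx=np.percentile(v,97)
        res=[]
        for a,b,t,lo,hi in((u,v,um,vm,vx),(u,v,ux,vm,vx)):
            k=(abs(a-t)<5)&(b>lo+25)&(b<hi-25); p=np.polyfit(b[k],a[k],1)
            k&=abs(a-np.polyval(p,b))<1.5; p=np.polyfit(b[k],a[k],1); res.append((p,np.polyval(p,(lo+hi)/2)))
        yaw-=(res[0][0][0]+res[1][0][0])/2
    ux0,ux1=res[0][1],res[1][1]
    top=np.median(v[(v>vx-6)&(u>ux0+5)&(u<ux0+38)]); bot=np.median(v[(v<vm+6)&(u>ux0+5)&(u<ux0+50)])
    # notch origin: x centre -23.5 ; y centre 54.5
    un=(ux0+ux1)/2+23.5; vn=(top+bot)/2-54.5
    return yaw,un*ex+vn*ey,(ux1-ux0,top-bot),ex,ey
E
python3 - <<'E'
from m import *
for n in ['wrist','scene','side']:
    c=pickle.load(open(n+'.pkl','rb'))
    try:
        cn,Q=plate(c); y,nt,sz,ex,ey=fit(Q,0.7); print(n,'yaw',y,'notch',nt,'size',sz)
    except Exception as e: print(n,e)
c=pickle.load(open('wrist.pkl','rb')); hsv=cv2.cvtColor(c['frame'],cv2.COLOR_BGR2HSV)
# white things
m=cv2.inRange(hsv,(0,0,90),(180,60,255)); N,l,s,ct=cv2.connectedComponentsWithStats(m)
for i in range(1,N):
    if s[i,4]>20 and s[i,1]<300:
        px,P=zpts(c,l==i); print(s[i],np.round(np.median(P,0),1),np.percentile(P[:,2],[5,50,95]).round(1))
        k=(P[:,2]>34)&(P[:,2]<42)
        if s[i,4]<400 and k.sum()>3: print('  top',px[k].mean(0),plane(c,[px[k].mean(0)],37))
# board corners
b=cv2.inRange(hsv,(15,40,60),(35,190,255)); N,l,s,ct=cv2.connectedComponentsWithStats(b); i=1+np.argmax(s[1:,4]); mm=(l==i)
_,P=zpts(c,mm)
cn=max(cv2.findContours(mm.astype('uint8'),0,1)[0],key=cv2.contourArea).reshape(-1,2)
Q=plane(c,cn,15)[:,:2]; 
a=np.deg2rad(-16.3); bx=np.array([np.cos(a),np.sin(a)]); by=np.array([-bx[1],bx[0]])
u=Q@bx;v=Q@by; k=(u<np.percentile(u,2)+6); 
k=(u<u.min()+8)&(v>v.min()+40)&(v<v.max()-40); p=np.polyfit(v[k],u[k],1); print('board yaw',a-p[0],k.sum())
c=pickle.load(open('scene.pkl','rb')); f=c['frame'][145:270,205:350]; cv2.imwrite('pics/d.png',cv2.resize(f,None,fx=4,fy=4,interpolation=cv2.INTER_CUBIC))
E
```

```text
wrist yaw 0.7048831689164508 notch [608.07236008 -31.16020399] size (np.float64(96.90090923453079), np.float64(159.47350892178576))
scene yaw 0.7073585439822964 notch [614.90287587 -38.77992588] size (np.float64(93.52177182163598), np.float64(153.57071483860778))
side yaw 0.7134129802652236 notch [615.08854917 -27.43338255] size (np.float64(101.75655607709007), np.float64(161.0730239400021))
[ 360    0   76   67 3830] [684.9 158.5  52.8] [19.3 52.8 75.3]
[ 458    0   54  153 6177] [808.6 110.8  35.9] [ 3.7 35.9 66.9]
[ 344   71   73   72 2613] [683.2  86.6  20.7] [18.5 20.7 35.4]
[326 205  15  17 179] [628.8 -61.7  17.1] [14.9 17.1 36.9]
  top [336.55555556 216.93333333] [[630.06161731 -63.10121219  37.        ]]
[ 454  209   58   95 1416] [ 865.6 -114.1   42.1] [ 2.9 42.1 49.9]
[183 230   5   5  24] [417.5 -95.2  15.6] [14.5 15.6 16.3]
[133 234  37  45 469] [476.2  11.8 270.1] [250.5 270.1 281.4]
[345 235  36  44 449] [569.4  11.7 270.2] [251.7 270.2 281.3]
board yaw -0.28562863125824756 218
```

View pics/d.png

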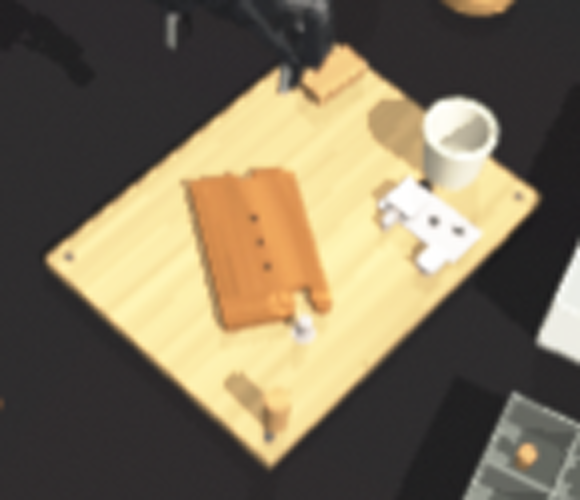

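The scene crop shows the dowel at crop (277,408), well below the peg at (303,325), and the offcut and cup at the far end. I'll straddle the plate's small end notch with both fingers for a stable push. First I turn the gripper to the plate's yaw and take a second view.

Emit:
{"api": "step_arm", "payload": {"series": [{"slide":[6,6,0],"rot":[0,0,-0.12]},{"slide":[12,12,0],"rot":[0,0,-0.24]},{"slide":[19,19,0],"rot":[0,0,-0.36]},{"slide":[26,26,0],"rot":[0,0,-0.48]},{"slide":[33,33,0],"rot":[0,0,-0.6]},{"slide":[40,40,0],"rot":[0,0,-0.705]},{"slide":[40,40,0],"rot":[0,0,-0.705]},{"slide":[40,40,0],"rot":[0,0,-0.705]}], "gripper": 40, "newtons": 40}}

```text
clock: 0.82
tool_pos: [564.8, 40.1, 230.8]
orientation: [-0.0, 0.42, 0.907, -0.0]
wrist_force: [0.4, -0.5, 0.6]
width: 0.471
grasp_force: 0.0
```

Run:
```python
from m import *
c=grab('wrist'); s=bot.get_state(); print(s['tool_pos'],s['orientation'],s['width'],s['wrist_force'],c['xyz'],c['frame'].shape)
cv2.imwrite('pics/e.png',cv2.resize(c['frame'],(800,600),interpolation=cv2.INTER_CUBIC))
cn,Q=plate(c); y,nt,sz,ex,ey=fit(Q,0.7); print('yaw',y,'notch',nt,'size',sz)
```

```text
[564.46850121  39.81668669 230.9127613 ] [-4.57594347e-04  4.20581063e-01  9.07254747e-01 -4.28436669e-04] 0.46673031447331403 [-0.13234876  0.15635326 -0.3146866 ] [517.76463252  94.64807794 373.32271416] (384, 512, 3)
yaw 0.7109249772192788 notch [608.4045011  -30.55639948] size (np.float64(96.23835079311709), np.float64(159.6492020020541))
```

View pics/e.png

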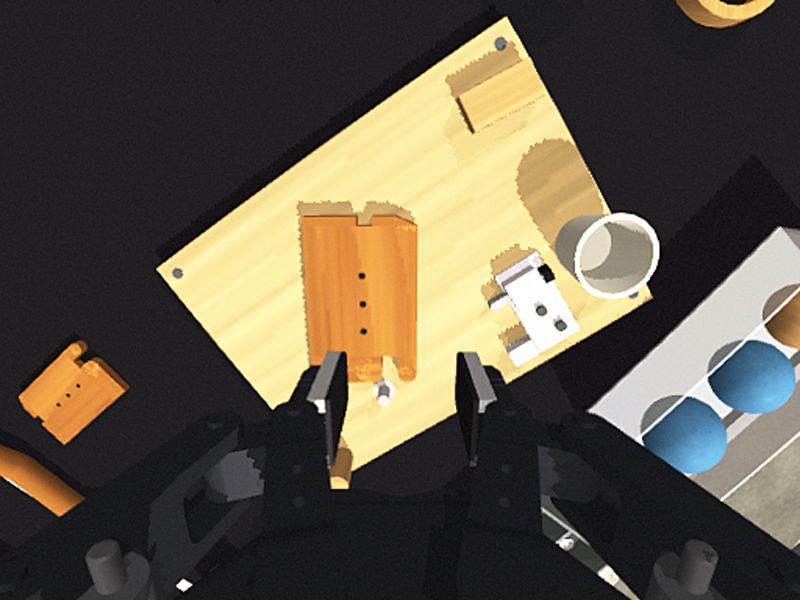

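The view shows the plate at (300–417, 215–380), the peg at (384,390), the plunger nose at (495,300), the stop block at (520,345) and the dowel at (342,468). The mask takes in the shadow at the +y end (rows 203–217), so I take edge profiles to separate it.

Run:
```python
from m import *
c=pickle.load(open('wrist.pkl','rb')); f=c['frame']
print('col 205-215 rows 125-150'); 
for r in range(127,148): print(r,f[r,205:216].mean(0).round().astype(int),f[r,245:255].mean(0).round().astype(int))
print('row160 cols'); 
for k in list(range(186,200))+list(range(262,272)): print(k,f[170:181,k].mean(0).round().astype(int))
for r in range(226,250): print(r,f[r,206:210].mean(0).round().astype(int), f[r,256:262].mean(0).round().astype(int))
hsv=cv2.cvtColor(f,cv2.COLOR_BGR2HSV)
print(hsv[130,208],hsv[135,208],hsv[150,208])
m=cv2.inRange(f,(0,0,0),(255,255,255))
g=cv2.cvtColor(f,cv2.COLOR_BGR2GRAY)[238:264,234:260]; print(g[::1,::1])
```

```text
col 205-215 rows 125-150
127 [169 241 254] [168 240 253]
128 [146 221 244] [163 235 251]
129 [118 187 222] [149 222 244]
130 [105 166 206] [128 198 228]
131 [107 170 208] [111 176 215]
132 [107 170 208] [107 171 210]
133 [107 169 207] [106 170 208]
134 [106 168 206] [105 168 206]
135 [107 169 207] [105 167 205]
136 [106 169 205] [103 162 199]
137 [ 80 130 167] [ 76 126 169]
138 [ 34  78 145] [ 41 100 177]
139 [ 65 149 239] [ 64 145 234]
140 [ 61 142 229] [ 64 146 231]
141 [ 62 142 227] [ 62 141 227]
142 [ 63 142 227] [ 62 141 227]
143 [ 62 142 226] [ 61 140 225]
144 [ 63 142 227] [ 63 142 226]
145 [ 65 148 230] [ 67 152 234]
146 [ 65 147 230] [ 66 150 233]
147 [ 63 147 230] [ 66 150 233]
row160 cols
186 [165 237 252]
187 [164 236 251]
188 [163 236 252]
189 [163 235 252]
190 [163 237 252]
191 [164 239 253]
192 [142 216 243]
193 [100 161 198]
194 [ 89 138 168]
195 [ 79 147 213]
196 [ 65 146 232]
197 [ 62 141 228]
198 [ 61 138 222]
199 [ 60 136 219]
262 [ 63 147 231]
263 [ 65 149 231]
264 [ 66 150 234]
265 [ 65 151 234]
266 [ 50 135 230]
267 [165 243 254]
268 [171 242 253]
269 [168 239 
[... 2985 characters left out ...]
39 236 238
  238 238 237 238 238 236 236 236]
 [227 227 231 227 223 224 225 223 236 246 248 248 250 251 243 238 238 237
  238 238 236 237 236 236 235 234]
 [226 228 233 225 224 225 226 224 224 235 242 246 245 242 236 237 237 238
  238 238 238 237 236 234 234 232]
 [225 228 225 224 224 226 226 226 225 226 235 241 237 236 237 238 238 238
  237 237 236 235 233 233 232 233]
 [225 228 221 223 226 226 227 227 226 232 237 238 238 238 238 238 238 236
  237 235 234 233 232 232 231 232]
 [228 223 220 223 224 226 226 227 226 237 238 238 237 237 238 237 236 236
  234 234 234 232 232 232 231 231]
 [226 222 225 225 226 227 227 226 227 237 237 237 238 238 237 236 234 232
  233 234 232 232 231 232 231 231]]
```

```bash
sed -i 's/(3,120,60),(18/(3,152,100),(18/' m.py
cat >> m.py <<'E'
def notch(Q,yaw0):
    yaw,n,sz,ex,ey=fit(Q,yaw0); u=Q@ex;v=Q@ey
    top=np.median(v[(v>np.percentile(v,97)-4)&(u<np.percentile(u,2)+38)&(u>np.percentile(u,2)+5)])
    un=n@ex; return yaw,un*ex+(top-129.5)*ey,sz,ex,ey
E
python3 - <<'E'
from m import *
c=pickle.load(open('wrist.pkl','rb'))
cn,Q=plate(c); y,nt,sz,ex,ey=notch(Q,0.7); print('yaw',y,'notch',nt,'size',sz)
p=plane(c,[(245,256.4)],37)[0]; print('peg',p, 'in plate',(p[:2]-nt)@ex,(p[:2]-nt)@ey)
for nme,px in (('endmid',(232,138.5)),('right prong end',(259,243.5))): 
    q=plane(c,[px],27)[0][:2]; print(nme,q,(q-nt)@ex,(q-nt)@ey)
# nose, stop
print('nose tip area',plane(c,[(311,195)],29),'stop',plane(c,[(325,230)],29))
for n in ['scene']:
    d=pickle.load(open(n+'.pkl','rb')); cn,Q=plate(d); print(n,fit(Q,0.7)[:3])
print('target fingers (u=-32, v=129.5+25):',nt-32*ex+154.5*ey, 'tcp rel tool x/y:')
s=bot.get_state(); t=s['tool_pos'][:2]; d=nt-32*ex+154.5*ey-t; print('slide tool x(=ey)',d@ey,'tool y(=ex)',d@ex)
E
```

```text
yaw 0.7098603481441943 notch [612.88689321 -33.92380174] size (np.float64(93.72972602408964), np.float64(147.84299749913254))
peg [630.40901133 -63.98760181  37.        ] in plate -6.303714749923372 -34.221628802183034
endmid [513.86389516  50.49197369] -20.088167371834242 128.56143596721873
right prong end [635.79976558 -39.78231928] 13.560175377346598 -19.376366833993696
nose tip area [[641.85539298  60.94988558  29.        ]] stop [[692.30486471  36.44727753  29.        ]]
scene (np.float64(0.7125568528753968), array([614.68276001, -38.9950625 ]), (np.float64(87.02058569749198), np.float64(145.67588214869102)))
target fingers (u=-32, v=129.5+25): [487.9244464  62.4018796] tcp rel tool x/y:
slide tool x(=ey) 67.01569791043943 tool y(=ex) -43.3356608303025
```

Measured in the plate frame, the peg is at about u = −5.5, v = −34. The plate therefore has to shift about 5.5 mm towards its −x before the notch lines up. I'll nudge its +x edge sideways first with the shut fingers.

Emit:
{"api": "step_arm", "payload": {"series": [{"slide":[-15,13,10]},{"slide":[-30,27,30]},{"slide":[-42,38,60]},{"slide":[-42,38,90]},{"slide":[-42,38,120]},{"slide":[-42,38,150]},{"slide":[-42,38,175]},{"slide":[-42,38,190]},{"slide":[-42,38,190]},{"slide":[-42,38,190]}], "gripper": 0}}

```text
validation failed for argument at $.se...
```

Run:
```python
from m import *
c=grab('wrist'); s=bot.get_state(); print(s['tool_pos'],s['orientation'],s['width'],s['wrist_force'],c['xyz'])
cv2.imwrite('pics/f.png',c['frame'])
cc=grab('scene'); cv2.imwrite('pics/f.png',np.hstack([c['frame'][:, :400],cv2.resize(cc['frame'][145:270,210:340],(399,384))]))
```

```text
[564.32657938  39.68217362 231.04389347] [-4.22305678e-04  4.20501346e-01  9.07291740e-01 -3.72079681e-04] 0.46868750840235784 [-0.49292466  0.47105003  0.29026026] [517.4865853   94.39635234 373.43229416]
```

View pics/f.png

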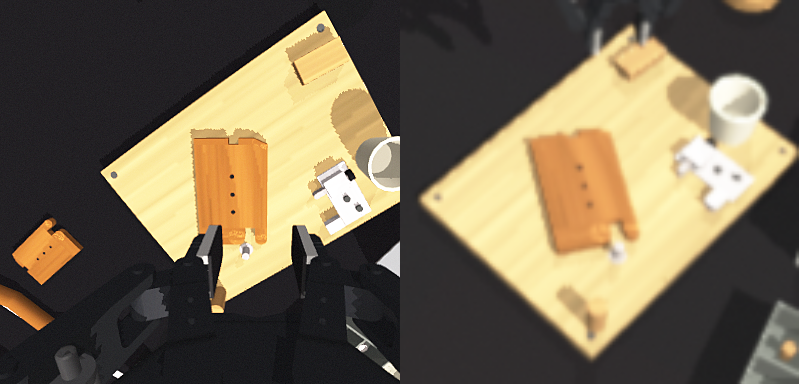

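The call was refused because every row needs "rot", so the arm hasn't moved and the picture shows the same scene (plate at (230,190), peg at (246,250)). I'll send it again.

Emit:
{"api": "step_arm", "payload": {"series": [{"slide":[-15,13,10],"rot":[0,0,0]},{"slide":[-30,27,30],"rot":[0,0,0]},{"slide":[-42,38,60],"rot":[0,0,0]},{"slide":[-42,38,90],"rot":[0,0,0]},{"slide":[-42,38,120],"rot":[0,0,0]},{"slide":[-42,38,150],"rot":[0,0,0]},{"slide":[-42,38,175],"rot":[0,0,0]},{"slide":[-42,38,190],"rot":[0,0,0]},{"slide":[-42,38,190],"rot":[0,0,0]},{"slide":[-42,38,190],"rot":[0,0,0]}], "gripper": 0}}

```text
clock: 1.8
tool_pos: [620.0, 32.2, 40.7]
orientation: [-0.001, 0.42, 0.908, -0.001]
wrist_force: [0.5, -0.3, 0.5]
width: -0.001
grasp_force: 0.0
```

Run:
```python
from m import *
c=grab('wrist'); s=bot.get_state(); print(s['tool_pos'],s['orientation'],s['width'],s['wrist_force'],c['xyz'])
cc=grab('scene'); cv2.imwrite('pics/g.png',np.hstack([c['frame'][:, :400],cv2.resize(cc['frame'][145:270,210:340],(399,384))]))
```

```text
[621.40973403  32.35719989  42.06249413] [2.74954803e-04 4.19924348e-01 9.07559065e-01 1.02680975e-04] 0.0019404884195243356 [-0.38743932  0.21624049 -0.17552147] [573.17541832  86.69705939 183.33335884]
```

View pics/g.png

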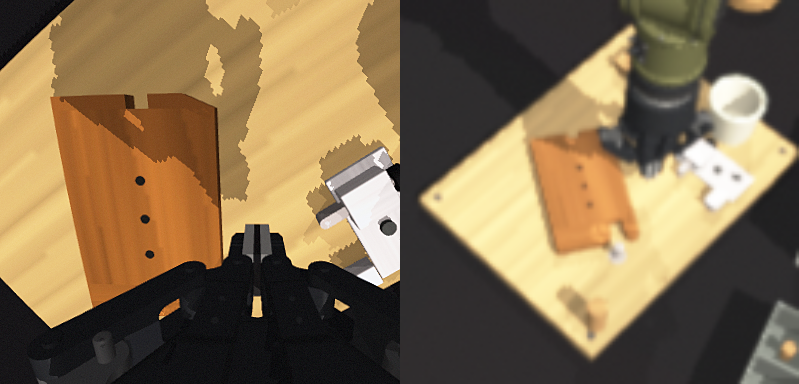

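Shut fingertips are at (258,235) and the plate's +x edge is at column 219, a gap of about 15 mm. Now down and gently across.

Emit:
{"api": "step_arm", "payload": {"series": [{"slide":[0,0,10],"rot":[0,0,0]},{"slide":[0,0,20],"rot":[0,0,0]},{"slide":[0,-2,21],"rot":[0,0,0]},{"slide":[0,-4,21],"rot":[0,0,0]},{"slide":[0,-6,21],"rot":[0,0,0]},{"slide":[0,-8,21],"rot":[0,0,0]},{"slide":[0,-10,21],"rot":[0,0,0]},{"slide":[0,-10,21],"rot":[0,0,0]}]}}

```text
clock: 2.57
tool_pos: [613.3, 25.8, 20.6]
orientation: [0.0, 0.42, 0.908, -0.0]
wrist_force: [0.1, -0.1, 0.3]
width: 0.003
grasp_force: 0.0
```

```bash
cat > edge.py <<'E'
from m import *
# +x edge of plate near camera rows: sharp transition plate->board
c=grab('wrist'); s=bot.get_state(); print(s['clock'],s['tool_pos'].round(1),s['wrist_force'].round(2))
f=c['frame']; hsv=cv2.cvtColor(f,cv2.COLOR_BGR2HSV); q=s['orientation']
th=2*np.arctan2(q[1],q[2]); ex=np.array([np.cos(.7099),np.sin(.7099)]); ey=np.array([-ex[1],ex[0]])
cn,Q=None,None
m=cv2.inRange(hsv,(3,152,70),(18,255,255)); N,l,st,_=cv2.connectedComponentsWithStats(m); i=1+np.argmax(st[1:,4])
cn=max(cv2.findContours((l==i).astype('uint8'),0,cv2.CHAIN_APPROX_NONE)[0],key=cv2.contourArea).reshape(-1,2)
k=(cn[:,0]>2)&(cn[:,0]<509)&(cn[:,1]>2)&(cn[:,1]<240); Q=plane(c,cn[k],27)[:,:2]; n0=np.array([612.9,-33.9]); u=(Q-n0)@ex; v=(Q-n0)@ey
k=(u>u.max()-8)&(v<100); p=np.polyfit(v[k],u[k],1); print('max u',np.percentile(u,97),'line',p,k.sum()); print('top v left',np.percentile(v,97))
print('tcp uv',(s['tool_pos'][:2]-n0)@ex,(s['tool_pos'][:2]-n0)@ey)
E
python3 edge.py
```

```text
2.6167 [613.5  26.   20.6] [ 0.69 -0.19  0.17]
max u 25.251192196592356 line [5.41321025e-03 2.35899122e+01] 91
top v left 129.15183483688182
tcp uv 39.49672144553567 45.02970378437987
```

Emit:
{"api": "step_arm", "payload": {"series": [{"slide":[0,-1,0],"rot":[0,0,0]},{"slide":[0,-2,0],"rot":[0,0,0]},{"slide":[0,-3,0],"rot":[0,0,0]},{"slide":[0,-4,0],"rot":[0,0,0]},{"slide":[0,-5,0],"rot":[0,0,0]},{"slide":[0,-6,0],"rot":[0,0,0]},{"slide":[0,-7,0],"rot":[0,0,0]},{"slide":[0,-7,0],"rot":[0,0,0]}]}}

```text
clock: 3.28
tool_pos: [608.2, 21.5, 20.3]
orientation: [0.0, 0.42, 0.908, -0.0]
wrist_force: [0.4, -0.0, -0.1]
width: -0.001
grasp_force: 0.3
```

```bash
python3 edge.py
```

```text
3.3333 [608.2  21.5  20.3] [0.9  0.42 0.17]
max u 21.596272538512736 line [ 0.0285059  18.10421394] 93
top v left 129.58151528234313
tcp uv 32.552159541415726 45.1340135327946
```

The nudge moved the notch axis by about −5.5 to −6 mm and the plate yaw by −0.023 rad. Now I back off, lift, and give the gripper a half turn so the wrist camera looks over the plate and peg while pushing.

Emit:
{"api": "step_arm", "payload": {"series": [{"slide":[0,6,0],"rot":[0,0,0]},{"slide":[0,12,0],"rot":[0,0,0]},{"slide":[0,12,-30],"rot":[0,0,0]},{"slide":[0,12,-60],"rot":[0,0,0]},{"slide":[10,5,-95],"rot":[0,0,0]},{"slide":[25,-5,-130],"rot":[0,0,0]},{"slide":[40,-20,-160],"rot":[0,0,0]},{"slide":[60,-35,-180],"rot":[0,0,0]},{"slide":[60,-35,-180],"rot":[0,0,0]}]}}

```text
clock: 4.08
tool_pos: [541.5, 45.8, 205.5]
orientation: [0.002, 0.419, 0.908, 0.001]
wrist_force: [-0.4, -0.1, -0.4]
width: -0.001
grasp_force: 0.0
```

Run:
```python
from h import *
s=bot.get_state(); print(s['joint_pos'].round(3),s['tool_pos'])
```

```text
[ 8.400e-02  3.000e-01 -1.500e-01  1.116e+00  1.000e-03  9.490e-01] [541.53018503  45.78832867 205.51766985]
```

Emit:
{"api": "step_arm", "payload": {"series": [{"slide":[0,0,0],"rot":[0,0,-0.12]},{"slide":[0,0,0],"rot":[0,0,-0.24]},{"slide":[0,0,0],"rot":[0,0,-0.36]},{"slide":[0,0,0],"rot":[0,0,-0.48]},{"slide":[0,0,0],"rot":[0,0,-0.6]},{"slide":[0,0,0],"rot":[0,0,-0.72]},{"slide":[0,0,0],"rot":[0,0,-0.84]},{"slide":[0,0,0],"rot":[0,0,-0.96]},{"slide":[0,0,0],"rot":[0,0,-1.08]},{"slide":[0,0,0],"rot":[0,0,-1.2]}], "gripper": 40}}

```text
clock: 4.92
tool_pos: [543.0, 44.9, 199.7]
orientation: [-0.0, -0.169, 0.986, 0.0]
wrist_force: [0.4, 0.5, 0.2]
width: 0.469
grasp_force: 0.0
```

Emit:
{"api": "step_arm", "payload": {"series": [{"slide":[0,0,0],"rot":[0,0,-0.12]},{"slide":[0,0,0],"rot":[0,0,-0.24]},{"slide":[0,0,0],"rot":[0,0,-0.36]},{"slide":[0,0,0],"rot":[0,0,-0.48]},{"slide":[0,0,0],"rot":[0,0,-0.6]},{"slide":[0,0,0],"rot":[0,0,-0.72]},{"slide":[0,0,0],"rot":[0,0,-0.84]},{"slide":[0,0,0],"rot":[0,0,-0.96]},{"slide":[0,0,0],"rot":[0,0,-1.08]},{"slide":[0,0,0],"rot":[0,0,-1.2]}]}}

```text
clock: 5.75
tool_pos: [543.1, 44.9, 199.7]
orientation: [-0.0, -0.696, 0.718, 0.0]
wrist_force: [0.3, -0.5, -0.3]
width: 0.468
grasp_force: 0.0
```

Emit:
{"api": "step_arm", "payload": {"series": [{"slide":[0,0,0],"rot":[0,0,-0.12]},{"slide":[0,0,0],"rot":[0,0,-0.24]},{"slide":[0,0,0],"rot":[0,0,-0.36]},{"slide":[0,0,0],"rot":[0,0,-0.48]},{"slide":[0,0,0],"rot":[0,0,-0.6]},{"slide":[0,0,0],"rot":[0,0,-0.719]},{"slide":[0,0,0],"rot":[0,0,-0.719]},{"slide":[0,0,0],"rot":[0,0,-0.719]}]}}

```text
clock: 6.42
tool_pos: [542.9, 44.8, 199.8]
orientation: [0.0, 0.902, -0.431, -0.0]
wrist_force: [0.1, -0.2, 1.0]
width: 0.469
grasp_force: 0.0
```

Run:
```python
from m import *
c=grab('wrist'); s=bot.get_state(); print(s['tool_pos'],s['orientation'],s['joint_pos'].round(3),s['width'],s['wrist_force'],c['xyz'])
cv2.imwrite('pics/h.png',cv2.resize(c['frame'],(800,600),interpolation=cv2.INTER_CUBIC))
try:
    cn,Q=plate(c); y,nt,sz,ex,ey=notch(Q,0.687); print('yaw',y,'notch',nt,fit(Q,.687)[1],'size',sz)
except Exception as e: print(e)
```

```text
[542.85625647  44.78192592 199.91707291] [ 1.44544317e-04  9.02392548e-01 -4.30914874e-01 -1.98639880e-04] [ 0.082  0.309 -0.152  1.11  -0.    -2.168] 0.467787233844129 [ 0.20130554 -0.12975976  0.49039722] [585.83644096  -9.401885   342.29763374]
yaw 0.6975533347187093 notch [610.17175173 -37.3542343 ] [609.83917158 -36.95741484] size (np.float64(93.91438097597472), np.float64(148.96448036291065))
```

View pics/h.png

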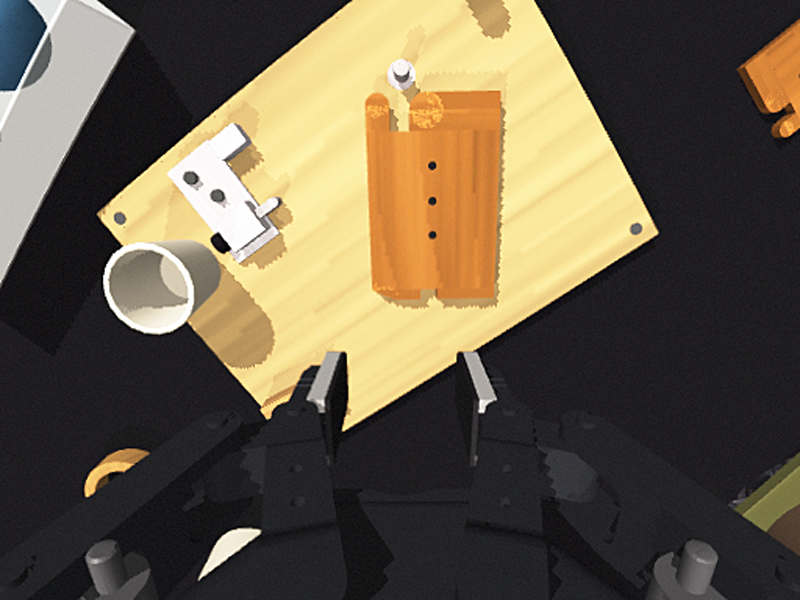

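The new view is clear: the peg top is at (402,67), the notch walls at columns 392 and 408 (row 120), and the plate end at row 290, with its notch at (430,293). Plate and gripper are nearly parallel.

Run:
```python
from m import *
c=pickle.load(open('wrist.pkl','rb')); f=c['frame']; g=cv2.cvtColor(f,cv2.COLOR_BGR2GRAY)
tx=np.array([.629,-.778]); tx/=np.linalg.norm(tx); ty=np.array([tx[1],-tx[0]])  # tool y = -ex
t=np.array([542.9,44.8])
rows=lambda r,a,b:(f[r-1:r+2,a:b].mean(0)[:,0]).round().astype(int).tolist()
print('notch row78',rows(78,244,268)); print('right edge row 150',rows(150,305,330)); print('left',rows(150,228,245)); print('rgt edge row80',rows(80,310,330),'left row80',rows(80,228,246))
print('col 300 bottom',f[180:200,295:300].mean(1)[:,0].round().astype(int).tolist())
print(g[34:58,248:268])
for nm,px,z in (('peg',(257.3,43.5),37),('notchctr',(256,77),27),('end notch',(275,186),27)):
    q=plane(c,[px],z)[0][:2]-t; print(nm,'tool x',q@tx,'y',q@ty)
```

```text
notch row78 [59, 59, 58, 60, 58, 64, 88, 91, 89, 82, 131, 153, 152, 148, 151, 153, 157, 125, 58, 57, 60, 73, 63, 80]
right edge row 150 [56, 56, 61, 60, 56, 57, 56, 51, 53, 54, 56, 59, 65, 86, 83, 96, 164, 159, 158, 157, 157, 158, 157, 158, 156]
left [159, 161, 157, 156, 155, 154, 153, 157, 116, 63, 56, 58, 58, 59, 58, 59, 61]
rgt edge row80 [60, 58, 57, 58, 60, 57, 58, 59, 58, 64, 83, 86, 101, 153, 157, 152, 150, 149, 146, 144] left row80 [153, 152, 154, 155, 156, 134, 84, 66, 66, 64, 58, 59, 61, 60, 58, 57, 56, 61]
col 300 bottom [59, 56, 58, 58, 57, 56, 57, 57, 57, 52, 67, 96, 100, 97, 99, 93, 109, 142, 153, 150]
[[231 231 231 231 230 230 230 231 230 218 214 216 218 215 215 217 211 209
  206 223]
 [231 231 231 230 231 230 230 231 219 217 217 217 216 215 214 210 209 208
  202 200]
 [231 230 230 229 230 230 229 230 217 213 214 217 214 214 210 210 208 205
  202 203]
 [231 231 229 228 230 228 227 233 233 224 214 195 209 209 208 204 204 203
  202 214]
 [230 228 228 228 231 229 242 248 250 246 239 208 193 203 205 202 204 203
  205 228]
 [229 229 229 234 231 246 253 251 249 250 251 246 2
[... 1030 characters left out ...]
 255 255 236
  229 229]
 [221 235 236 239 242 255 239 143 112 104 113 151 201 197 195 195 152 143
  234 229]
 [210 216 234 237 240 241 255 212 180 176 202 208 199 196 196 194 144 151
  238 210]
 [215 194 231 234 238 240 245 202 186 191 193 197 198 199 188 158 158 154
  237 221]
 [217 216 221 199 226 239 253 235 192 188 188 194 202 193 164 159 162 157
  222 237]
 [216 218 221 203 215 233 247 250 220 181 179 189 175 178 162 164 163 157
  154 216]
 [218 220 222 222 220 220 226 234 238 214 167 169 140 159 161 158 163 161
  161 128]]
peg tool x 138.72720267545458 y 1.2952718073949017
notchctr tool x 106.93548679128921 y -0.12526432739084983
end notch tool x -17.334076564905406 y 22.81709426973891
```

The notch and peg are aligned within about 0.5 mm, and about 32 mm of push remains. I'll descend behind the +y end; the push direction is now tool +x.

Emit:
{"api": "step_arm", "payload": {"series": [{"slide":[-23,15,20],"rot":[0,0,0]},{"slide":[-46,30,50],"rot":[0,0,0]},{"slide":[-46,30,80],"rot":[0,0,0]},{"slide":[-46,30,110],"rot":[0,0,0]},{"slide":[-46,30,140],"rot":[0,0,0]},{"slide":[-46,30,165],"rot":[0,0,0]},{"slide":[-46,30,178],"rot":[0,0,0]},{"slide":[-46,30,182],"rot":[0,0,0]},{"slide":[-46,30,182],"rot":[0,0,0]},{"slide":[-46,30,182],"rot":[0,0,0]}]}}

```text
clock: 7.3
tool_pos: [491.1, 61.5, 18.8]
orientation: [-0.0, 0.903, -0.43, 0.0]
wrist_force: [-0.4, 0.3, 0.6]
width: 0.469
grasp_force: 0.0
```

Emit:
{"api": "step_arm", "payload": {"series": [{"slide":[2,0,0],"rot":[0,0,0]},{"slide":[4,0,0],"rot":[0,0,0]},{"slide":[6,0,0],"rot":[0,0,0]},{"slide":[8,0,0],"rot":[0,0,0]},{"slide":[10,0,0],"rot":[0,0,0]},{"slide":[12,0,0],"rot":[0,0,0]},{"slide":[14,0,0],"rot":[0,0,0]},{"slide":[16,0,0],"rot":[0,0,0]},{"slide":[18,0,0],"rot":[0,0,0]}]}}

```text
clock: 8.05
tool_pos: [501.6, 47.8, 18.4]
orientation: [-0.0, 0.903, -0.43, -0.0]
wrist_force: [-1.2, 2.7, 2.3]
width: 0.468
grasp_force: 1.2
```

```bash
cat > v.py <<'E'
import sys
from m import *
c=grab('wrist'); s=bot.get_state(); print(s['clock'],s['tool_pos'].round(1),s['orientation'].round(4),s['wrist_force'].round(2))
if len(sys.argv)>1: cv2.imwrite('pics/'+sys.argv[1]+'.png',c['frame'])
f=c['frame']; m=cv2.inRange(cv2.cvtColor(f,cv2.COLOR_BGR2HSV),(3,152,60),(18,255,255)); N,l,st,_=cv2.connectedComponentsWithStats(m); i=1+np.argmax(st[1:,4]); print(st[i])
E
python3 v.py i
```

```text
8.1 [502.   47.3  18.4] [-2.000e-04  9.030e-01 -4.297e-01 -0.000e+00] [-0.38  1.03  0.87]
[  137     0   213   228 43579]
```

View pics/i.png

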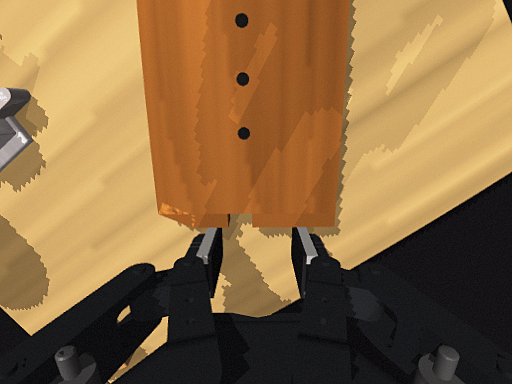

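Both fingers lie on the end edge (row 222), one each side of the end notch (columns 228–253), and the plate slides with about 1–3 N. I push on.

Emit:
{"api": "step_arm", "payload": {"series": [{"slide":[2,0,0],"rot":[0,0,0]},{"slide":[4,0,0],"rot":[0,0,0]},{"slide":[6,0,0],"rot":[0,0,0]},{"slide":[8,0,0],"rot":[0,0,0]},{"slide":[9,0,0],"rot":[0,0,0]},{"slide":[10,0,0],"rot":[0,0,0]}]}}

```text
clock: 8.6
tool_pos: [508.0, 39.5, 18.3]
orientation: [0.0, 0.903, -0.43, -0.0]
wrist_force: [-1.2, 1.2, 1.6]
width: 0.463
grasp_force: 1.1
```

Emit:
{"api": "step_arm", "payload": {"series": [{"slide":[1,0,0],"rot":[0,0,0]},{"slide":[2,0,0],"rot":[0,0,0]},{"slide":[3,0,0],"rot":[0,0,0]},{"slide":[4,0,0],"rot":[0,0,0]},{"slide":[5,0,0],"rot":[0,0,0]}]}}

```text
clock: 9.02
tool_pos: [511.3, 35.7, 18.3]
orientation: [0.0, 0.903, -0.43, 0.0]
wrist_force: [-1.9, 0.8, 1.2]
width: 0.469
grasp_force: 0.8
```

```bash
cat > pose.py <<'E'
import sys
from m import *
c=grab('scene'); s=bot.get_state(); print(s['clock'],s['tool_pos'].round(1),s['orientation'].round(4),s['wrist_force'].round(2))
d=grab('side'); ys=float(sys.argv[1])
for n,q in(('scene',c),('side',d)):
    cn,Q=plate(q)
    try: y,nt,sz,ex,ey=fit(Q,ys); print(n,round(y,3),nt.round(1),np.round(sz,1))
    except Exception as e: print(n,e)
E
python3 pose.py .69
```

```text
9.0667 [511.5  35.5  18.3] [ 1.000e-04  9.029e-01 -4.298e-01  2.000e-04] [-1.38  0.82  0.29]
scene 0.688 [622.8 -58.6] [ 86.5 145.2]Traceback (most recent call last):
  File "pose.py", line 6, in <module>
    cn,Q=plate(q)
         ~~~~~^^^
  File "m.py", line 12, in plate
    cn=max(cv2.findContours((l==best).astype('uint8'),cv2.RETR_EXTERNAL,cv2.CHAIN_APPROX_NONE)[0],key=cv2.contourArea).reshape(-1,2)
       ~~~^^^^^^^^^^^^^^^^^^^^^^^^^^^^^^^^^^^^^^^^^^^^^^^^^^^^^^^^^^^^^^^^^^^^^^^^^^^^^^^^^^^^^^^^^^^^^^^^^^^^^^^^^^^^
ValueError: max() iterable argument is empty
```

Emit:
{"api": "step_arm", "payload": {"series": [{"slide":[1,0,0],"rot":[0,0,0]},{"slide":[2,0,0],"rot":[0,0,0]},{"slide":[3,0,0],"rot":[0,0,0]},{"slide":[4,0,0],"rot":[0,0,0]},{"slide":[5,0,0],"rot":[0,0,0]}]}}

```text
clock: 9.53
tool_pos: [514.4, 31.8, 18.3]
orientation: [0.0, 0.903, -0.43, 0.0]
wrist_force: [-0.3, 0.8, 0.4]
width: 0.467
grasp_force: 0.6
```

Emit:
{"api": "step_arm", "payload": {"series": [{"slide":[0.7,0,0],"rot":[0,0,0]},{"slide":[1.4,0,0],"rot":[0,0,0]},{"slide":[2,0,0],"rot":[0,0,0]},{"slide":[2.5,0,0],"rot":[0,0,0]}]}}

```text
clock: 9.87
tool_pos: [516.0, 29.9, 18.3]
orientation: [0.0, 0.903, -0.43, 0.0]
wrist_force: [0.1, 0.7, -0.5]
width: 0.47
grasp_force: 0.5
```

Emit:
{"api": "step_arm", "payload": {"series": [{"slide":[0.5,0,0],"rot":[0,0,0]},{"slide":[1,0,0],"rot":[0,0,0]},{"slide":[1.5,0,0],"rot":[0,0,0]}]}}

```text
clock: 10.12
tool_pos: [516.9, 28.7, 18.3]
orientation: [0.0, 0.903, -0.43, 0.0]
wrist_force: [-1.6, 0.4, -0.2]
width: 0.466
grasp_force: 0.5
```

Emit:
{"api": "step_arm", "payload": {"series": [{"slide":[0.5,0,0],"rot":[0,0,0]},{"slide":[1,0,0],"rot":[0,0,0]}]}}

```text
clock: 10.28
tool_pos: [517.5, 28.0, 18.3]
orientation: [0.0, 0.903, -0.43, -0.0]
wrist_force: [-0.8, 0.5, -0.2]
width: 0.469
grasp_force: 0.4
```

Emit:
{"api": "step_arm", "payload": {"series": [{"slide":[0.5,0,0],"rot":[0,0,0]},{"slide":[1,0,0],"rot":[0,0,0]}]}}

```text
clock: 10.45
tool_pos: [518.2, 27.2, 18.3]
orientation: [0.0, 0.903, -0.43, 0.0]
wrist_force: [-0.0, -0.2, -0.1]
width: 0.469
grasp_force: 0.4
```

Emit:
{"api": "step_arm", "payload": {"series": [{"slide":[0.4,0,0],"rot":[0,0,0]},{"slide":[0.8,0,0],"rot":[0,0,0]}]}}

```text
clock: 10.62
tool_pos: [518.7, 26.6, 18.3]
orientation: [0.0, 0.903, -0.43, 0.0]
wrist_force: [-0.6, 0.6, -0.8]
width: 0.47
grasp_force: 0.4
```

Emit:
{"api": "step_arm", "payload": {"series": [{"slide":[0.4,0,0],"rot":[0,0,0]},{"slide":[0.8,0,0],"rot":[0,0,0]}]}}

```text
clock: 10.78
tool_pos: [519.1, 26.0, 18.3]
orientation: [0.0, 0.903, -0.43, -0.0]
wrist_force: [0.2, 0.5, -0.3]
width: 0.467
grasp_force: 0.4
```

Emit:
{"api": "step_arm", "payload": {"series": [{"slide":[0.4,0,0],"rot":[0,0,0]},{"slide":[0.8,0,0],"rot":[0,0,0]}]}}

```text
clock: 10.95
tool_pos: [519.7, 25.3, 18.3]
orientation: [0.0, 0.903, -0.43, 0.0]
wrist_force: [-0.3, 0.5, 0.1]
width: 0.465
grasp_force: 0.3
```

Emit:
{"api": "step_arm", "payload": {"series": [{"slide":[0.4,0,0],"rot":[0,0,0]},{"slide":[0.8,0,0],"rot":[0,0,0]}]}}

```text
clock: 11.12
tool_pos: [520.0, 25.0, 18.3]
orientation: [-0.0, 0.903, -0.43, -0.0]
wrist_force: [-0.8, 1.5, 1.2]
width: 0.468
grasp_force: 1.1
```

Emit:
{"api": "step_arm", "payload": {"series": [{"slide":[0.3,0,0],"rot":[0,0,0]}]}}

```text
clock: 11.2
tool_pos: [520.0, 24.9, 18.3]
orientation: [-0.0, 0.903, -0.43, -0.001]
wrist_force: [-1.6, 2.2, 0.5]
width: 0.467
grasp_force: 1.4
```

Emit:
{"api": "step_arm", "payload": {"series": [{"slide":[0.3,0,0],"rot":[0,0,0]}]}}

```text
clock: 11.28
tool_pos: [520.0, 24.8, 18.3]
orientation: [-0.0, 0.903, -0.43, -0.001]
wrist_force: [-2.2, 2.6, 2.0]
width: 0.463
grasp_force: 2.0
```

Emit:
{"api": "step_arm", "payload": {"series": [{"slide":[0.3,0,0],"rot":[0,0,0]}]}}

```text
clock: 11.37
tool_pos: [520.0, 24.8, 18.3]
orientation: [-0.0, 0.903, -0.43, -0.001]
wrist_force: [-3.5, 4.2, 2.0]
width: 0.47
grasp_force: 2.6
```

The plate stopped moving while the force rose to about 5.5 N along its axis, at the travel expected, so the notch is home. I back off, lift and move round to the −x long edge.

Emit:
{"api": "step_arm", "payload": {"series": [{"slide":[-2,0,0],"rot":[0,0,0]},{"slide":[-8,0,0],"rot":[0,0,0]},{"slide":[-14,0,0],"rot":[0,0,0]},{"slide":[-14,0,-20],"rot":[0,0,0]},{"slide":[-14,10,-40],"rot":[0,0,0]},{"slide":[-5,30,-55],"rot":[0,0,0]},{"slide":[10,50,-55],"rot":[0,0,0]},{"slide":[25,66,-55],"rot":[0,0,0]},{"slide":[37,72,-55],"rot":[0,0,0]},{"slide":[37,72,-55],"rot":[0,0,0]}], "gripper": 0}}

```text
clock: 12.2
tool_pos: [488.6, -52.1, 73.7]
orientation: [0.001, 0.902, -0.431, 0.001]
wrist_force: [0.4, 0.3, -0.0]
width: 0.003
grasp_force: 0.0
```

Run:
```python
from m import *
c=grab('wrist'); s=bot.get_state(); print(s['clock'],s['tool_pos'],s['orientation'],s['wrist_force'])
d=grab('scene')
cv2.imwrite('pics/j.png',np.hstack([c['frame'][:,:400],cv2.resize(d['frame'][145:270,210:340],(399,384),interpolation=cv2.INTER_CUBIC)]))
cn,Q=plate(d); print([np.round(a,3) for a in fit(Q,.69)[:3]])
t=s['tool_pos'][:2]; q=s['orientation']; a=2*np.arctan2(q[2],q[1]); tx=np.array([np.cos(a),np.sin(a)]); ty=np.array([tx[1],-tx[0]]); p=np.array([631,-64.3])-t
print('peg in tool',p@tx,p@ty,'yaw tool',a+np.pi/2)
try:
    hsv=cv2.cvtColor(c['frame'],cv2.COLOR_BGR2HSV); m=cv2.inRange(hsv,(3,152,60),(18,255,255)); N,l,st,_=cv2.connectedComponentsWithStats(m); i=1+np.argmax(st[1:,4])
    cn=max(cv2.findContours((l==i).astype('uint8'),0,cv2.CHAIN_APPROX_NONE)[0],key=cv2.contourArea).reshape(-1,2)
    Q=(plane(c,cn,27)[:,:2]-t); print('max tool y',np.percentile(Q@ty,[1,50,95,99]),'x',np.percentile(Q@tx,[1,99]))
except Exception as e: print(e)
```

```text
12.25 [488.40346458 -50.88964596  73.54485283] [ 3.19481503e-05  9.02500394e-01 -4.30688593e-01  6.11670428e-04] [-0.23746195  0.19018266  0.57401278]
[np.float64(0.689), array([631.185, -69.157]), array([ 86.749, 145.132])]
peg in tool 100.12041567766853 -102.41831806291928 yaw tool 0.6802849044799274
max tool y [-124.75101524  -75.85083292  -28.26136102  -27.93196237] x [-29.79367142 120.30205511]
```

View pics/j.png

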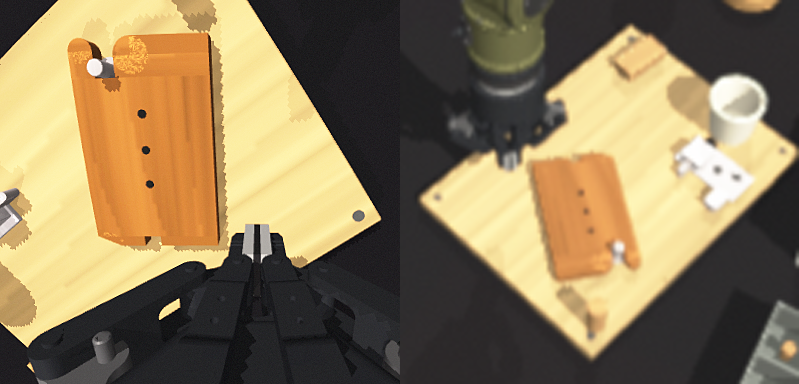

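The notch is clearly on the peg: the peg top is at (98,68), against the notch root near (105,77), and measuring the −y end puts the notch point within 0.5 mm of the peg. Shut fingers are at (257,240), about 15 mm clear of the −x edge at column 218. Now down, then up to the edge.

Emit:
{"api": "step_arm", "payload": {"series": [{"slide":[-5,0,25],"rot":[0,0,0]},{"slide":[-5,0,45],"rot":[0,0,0]},{"slide":[-5,0,54],"rot":[0,0,0]},{"slide":[-5,-4,54],"rot":[0,0,0]},{"slide":[-5,-8,54],"rot":[0,0,0]},{"slide":[-5,-11,54],"rot":[0,0,0]},{"slide":[-5,-13,54],"rot":[0,0,0]},{"slide":[-5,-14,54],"rot":[0,0,0]}]}}

```text
clock: 12.97
tool_pos: [497.5, -37.0, 20.3]
orientation: [-0.0, 0.903, -0.429, 0.001]
wrist_force: [-0.2, -0.3, 0.4]
width: -0.001
grasp_force: 0.0
```

Emit:
{"api": "step_arm", "payload": {"series": [{"slide":[-1.8,-2.5,0],"rot":[0,0,0.025]},{"slide":[-3.5,-5.1,0],"rot":[0,0,0.05]},{"slide":[-5.1,-7.7,0],"rot":[0,0,0.075]},{"slide":[-6.7,-10.3,0],"rot":[0,0,0.1]}]}}

```text
clock: 13.3
tool_pos: [499.7, -25.8, 19.9]
orientation: [0.0, 0.88, -0.475, 0.0]
wrist_force: [-1.1, -0.8, 0.7]
width: 0.002
grasp_force: 0.9
```

```bash
cat > t.py <<'E'
from m import *
import sys
d=grab('scene'); s=bot.get_state()
print(s['clock'],s['tool_pos'].round(1),s['wrist_force'].round(2))
try:
    cn,Q=plate(d); print([np.round(a,3) for a in fit(Q,float(sys.argv[1]))[:3]])
except Exception as e: print(e)
t=s['tool_pos'][:2]; q=s['orientation']; a=2*np.arctan2(q[2],q[1]); tx=np.array([np.cos(a),np.sin(a)]); ty=np.array([tx[1],-tx[0]]); p=np.array([631,-64.3])-t
print('peg in tool',(p@tx).round(1),(p@ty).round(1),'yaw tool',round(a+np.pi/2,3),'rel',round(a+np.pi/2+.286,3))
c=grab('wrist'); m=cv2.inRange(cv2.cvtColor(c['frame'],cv2.COLOR_BGR2HSV),(3,152,60),(18,255,255)); N,l,st,_=cv2.connectedComponentsWithStats(m); i=1+np.argmax(st[1:,4])
cn=max(cv2.findContours((l==i).astype('uint8'),0,cv2.CHAIN_APPROX_NONE)[0],key=cv2.contourArea).reshape(-1,2)
k=(cn[:,0]>3)&(cn[:,1]>3)&(cn[:,0]<508)&(cn[:,1]<215); Q=plane(c,cn[k],27)[:,:2]-t; X=Q@tx;Y=Q@ty
k=(Y>np.percentile(Y,50))&(X>0)&(X<60)&(Y>Y.max()-12); pf=np.polyfit(X[k],Y[k],1); print('edge in tool: y at x0',pf[1].round(2),'slope',pf[0].round(4),k.sum())
E
python3 t.py .6
```

```text
13.35 [499.8 -25.3  19.9] [-1.18 -0.19  0.78]
[np.float64(0.63), array([631.54 , -70.388]), array([ 86.899, 143.355])]
peg in tool 104.5 -88.3 yaw tool 0.581 rel 0.867
edge in tool: y at x0 -10.9 slope -0.0433 83
```

Emit:
{"api": "step_arm", "payload": {"series": [{"slide":[-1,-2.5,0],"rot":[0,0,0]},{"slide":[-2.5,-5,0],"rot":[0,0,0.015]},{"slide":[-4.2,-7.6,0],"rot":[0,0,0.04]},{"slide":[-5.8,-10.2,0],"rot":[0,0,0.065]},{"slide":[-7.4,-12.9,0],"rot":[0,0,0.09]},{"slide":[-9,-15.6,0],"rot":[0,0,0.115]},{"slide":[-10.5,-18.3,0],"rot":[0,0,0.14]}]}}

```text
clock: 13.98
tool_pos: [506.7, -7.5, 19.5]
orientation: [0.002, 0.844, -0.536, -0.001]
wrist_force: [-7.1, -3.1, 9.2]
width: 0.001
grasp_force: 5.3
```

```bash
python3 t.py .45
```

```text
14.0333 [507.   -6.9  19.5] [-7.   -1.99  8.06]
[np.float64(0.47), array([631.535, -73.23 ]), array([ 86.045, 142.424])]
peg in tool 104.7 -87.8 yaw tool 0.44 rel 0.726
edge in tool: y at x0 -10.36 slope -0.0407 82
```

At this contact the reaction points largely upwards (8 N), so the shut finger's back slopes and bears down on the plate. I back off and turn the gripper a quarter turn, so the upright finger sides push instead; those worked well on the end.

Emit:
{"api": "step_arm", "payload": {"series": [{"slide":[0,3,0],"rot":[0,0,0]},{"slide":[0,10,0],"rot":[0,0,0]},{"slide":[0,22,0],"rot":[0,0,0]},{"slide":[0,30,0],"rot":[0,0,0.12]},{"slide":[0,30,0],"rot":[0,0,0.24]},{"slide":[0,30,0],"rot":[0,0,0.36]},{"slide":[0,30,0],"rot":[0,0,0.48]},{"slide":[0,30,0],"rot":[0,0,0.6]},{"slide":[0,30,0],"rot":[0,0,0.72]},{"slide":[0,30,0],"rot":[0,0,0.84]}]}}

```text
clock: 14.92
tool_pos: [482.4, -19.6, 19.4]
orientation: [0.001, -0.551, 0.835, -0.0]
wrist_force: [-0.1, 0.5, -0.0]
width: -0.001
grasp_force: 0.0
```

Emit:
{"api": "step_arm", "payload": {"series": [{"slide":[0,0,0],"rot":[0,0,0.12]},{"slide":[0,0,0],"rot":[0,0,0.24]},{"slide":[0,0,0],"rot":[0,0,0.36]},{"slide":[0,0,0],"rot":[0,0,0.48]},{"slide":[0,0,0],"rot":[0,0,0.6]},{"slide":[0,0,0],"rot":[0,0,0.69]},{"slide":[0,0,0],"rot":[0,0,0.69]},{"slide":[0,0,0],"rot":[0,0,0.69]}]}}

```text
clock: 15.58
tool_pos: [482.3, -19.7, 19.3]
orientation: [0.0, -0.24, 0.971, 0.0]
wrist_force: [-0.8, -0.2, 0.1]
width: -0.004
grasp_force: 0.0
```

```bash
cat > w.py <<'E'
from m import *
import sys
d=grab('scene'); s=bot.get_state()
print(s['clock'],s['tool_pos'].round(1),s['wrist_force'].round(2),'q6',s['joint_pos'][5].round(2))
y=float(sys.argv[1])
try:
    cn,Q=plate(d); r=fit(Q,y); print([np.round(a,3) for a in r[:3]]); y=r[0]
    u=Q@r[3];v=Q@r[4]; p=np.array([631,-64.3]); k=abs(v-p@r[4]-60)<15; print(' -x edge u from peg (expect -71):',(np.percentile(u[k],2)-p@r[3]).round(1),' +y end v (expect 129.5)',(np.percentile(v,98)-p@r[4]).round(1))
except Exception as e: print(e)
t=s['tool_pos'][:2]; q=s['orientation']; a=2*np.arctan2(q[2],q[1]); tx=np.array([np.cos(a),np.sin(a)]); ty=np.array([tx[1],-tx[0]]); p=np.array([631,-64.3])-t
print('peg in tool',(p@tx).round(1),(p@ty).round(1),'yaw tool(ex=-tx)',round((a+np.pi)%(2*np.pi),3),'rel',round((a+np.pi)%(2*np.pi)+.286,3))
E
python3 w.py .47
```

```text
15.6333 [482.2 -19.7  19.3] [ 0.11 -0.11 -0.54] q6 -0.53
[np.float64(0.47), array([629.925, -70.061]), array([ 86.062, 143.104])]
 -x edge u from peg (expect -71): -70.5  +y end v (expect 129.5) 122.7
peg in tool -110.8 -108.9 yaw tool(ex=-tx) 0.485 rel 0.771
```

Emit:
{"api": "step_arm", "payload": {"series": [{"slide":[-5,-4,0],"rot":[0,0,0]},{"slide":[-12,-8,0],"rot":[0,0,0]},{"slide":[-18,-8,0],"rot":[0,0,0]},{"slide":[-22,-8,0],"rot":[0,0,0]},{"slide":[-25,-8,0],"rot":[0,0,0]},{"slide":[-27,-8,0],"rot":[0,0,0]},{"slide":[-29,-8,0],"rot":[0,0,0]}]}}

```text
clock: 16.22
tool_pos: [511.0, -13.1, 19.1]
orientation: [-0.001, -0.239, 0.971, 0.0]
wrist_force: [-1.5, -0.7, 3.1]
width: 0.003
grasp_force: 1.4
```

Emit:
{"api": "step_arm", "payload": {"series": [{"slide":[-2.5,1.7,0],"rot":[0,0,0.025]},{"slide":[-5.1,3.4,0],"rot":[0,0,0.05]}]}}

```text
clock: 16.38
tool_pos: [513.3, -8.0, 19.1]
orientation: [-0.001, -0.214, 0.977, -0.0]
wrist_force: [-1.7, -0.4, 0.7]
width: -0.005
grasp_force: 0.9
```

Emit:
{"api": "step_arm", "payload": {"series": [{"slide":[-2.5,1.7,0],"rot":[0,0,0.025]},{"slide":[-5.1,3.4,0],"rot":[0,0,0.05]}]}}

```text
clock: 16.55
tool_pos: [515.9, -2.7, 19.0]
orientation: [-0.002, -0.19, 0.982, -0.0]
wrist_force: [-2.4, -0.9, 2.3]
width: -0.001
grasp_force: 1.4
```

```bash
python3 w.py .4
```

```text
16.6 [516.3  -2.2  19. ] [-1.95  1.    1.26] q6 -0.39
[np.float64(0.388), array([630.24 , -70.079]), array([ 86.463, 144.674])]
 -x edge u from peg (expect -71): -70.9  +y end v (expect 129.5) 123.2
peg in tool -83.3 -100.4 yaw tool(ex=-tx) 0.382 rel 0.668
```

Emit:
{"api": "step_arm", "payload": {"series": [{"slide":[-2.5,1.7,-0.3],"rot":[0,0,0.025]},{"slide":[-5.1,3.4,-0.5],"rot":[0,0,0.05]},{"slide":[-7.7,5,-0.5],"rot":[0,0,0.075]}]}}

```text
clock: 16.85
tool_pos: [521.6, 5.1, 19.5]
orientation: [-0.001, -0.153, 0.988, 0.0]
wrist_force: [-3.4, -1.2, 1.4]
width: -0.002
grasp_force: 1.2
```

Emit:
{"api": "step_arm", "payload": {"series": [{"slide":[-2.5,1.7,0],"rot":[0,0,0.025]},{"slide":[-5.1,3.4,0],"rot":[0,0,0.05]}]}}

```text
clock: 17.02
tool_pos: [524.6, 9.7, 19.4]
orientation: [-0.002, -0.128, 0.992, 0.0]
wrist_force: [-3.3, -0.3, 2.9]
width: 0.004
grasp_force: 1.8
```

```bash
python3 w.py .3
```

```text
17.0667 [525.1  10.3  19.5] [-2.88  1.86  1.62] q6 -0.24
[np.float64(0.276), array([630.391, -68.883]), array([ 85.711, 143.721])]
 -x edge u from peg (expect -71): -69.1  +y end v (expect 129.5) 123.3
peg in tool -83.4 -99.0 yaw tool(ex=-tx) 0.257 rel 0.543
```

Emit:
{"api": "step_arm", "payload": {"series": [{"slide":[-2,1.4,0],"rot":[0,0,0.02]},{"slide":[-4.1,2.8,0],"rot":[0,0,0.04]}]}}

```text
clock: 17.23
tool_pos: [527.6, 13.6, 19.4]
orientation: [-0.002, -0.108, 0.994, 0.0]
wrist_force: [-6.7, 0.6, 3.3]
width: -0.0
grasp_force: 2.7
```

Emit:
{"api": "step_arm", "payload": {"series": [{"slide":[-2,1.4,0],"rot":[0,0,0.02]},{"slide":[-4.1,2.8,0],"rot":[0,0,0.04]}]}}

```text
clock: 17.4
tool_pos: [530.6, 17.4, 19.4]
orientation: [-0.002, -0.089, 0.996, 0.001]
wrist_force: [-6.6, 1.0, 5.5]
width: 0.003
grasp_force: 3.3
```

Emit:
{"api": "step_arm", "payload": {"series": [{"slide":[-2,1.4,0],"rot":[0,0,0.02]},{"slide":[-4.1,2.8,0],"rot":[0,0,0.04]}]}}

```text
clock: 17.57
tool_pos: [533.7, 21.1, 19.3]
orientation: [-0.003, -0.069, 0.998, 0.001]
wrist_force: [-6.6, 1.0, 4.8]
width: 0.002
grasp_force: 3.1
```

```bash
python3 w.py .15
```

```text
17.6167 [534.3  21.6  19.3] [-7.    2.82  3.27] q6 -0.1
[np.float64(0.166), array([630.654, -68.735]), array([ 86.795, 144.614])]
 -x edge u from peg (expect -71): -69.2  +y end v (expect 129.5) 123.6
peg in tool -84.1 -98.3 yaw tool(ex=-tx) 0.137 rel 0.423
```

Emit:
{"api": "step_arm", "payload": {"series": [{"slide":[-1.5,1,-0.3],"rot":[0,0,0.012]},{"slide":[-3,2,-0.5],"rot":[0,0,0.025]}]}}

```text
clock: 17.78
tool_pos: [539.3, 23.2, 20.1]
orientation: [-0.0, -0.056, 0.998, 0.0]
wrist_force: [-0.7, -0.1, -0.4]
width: 0.0
grasp_force: 0.5
```

Emit:
{"api": "step_arm", "payload": {"series": [{"slide":[-1.5,1,0],"rot":[0,0,0.012]},{"slide":[-3,2,0],"rot":[0,0,0.025]}]}}

```text
clock: 17.95
tool_pos: [543.3, 25.3, 20.4]
orientation: [0.001, -0.044, 0.999, -0.0]
wrist_force: [-0.4, 0.2, -0.6]
width: -0.003
grasp_force: 0.4
```

Emit:
{"api": "step_arm", "payload": {"series": [{"slide":[-1.5,1,0],"rot":[0,0,0.012]},{"slide":[-3,2,0],"rot":[0,0,0.025]}]}}

```text
clock: 18.12
tool_pos: [545.7, 27.5, 20.4]
orientation: [0.0, -0.031, 1.0, -0.0]
wrist_force: [-1.3, 1.3, -0.3]
width: -0.003
grasp_force: 0.6
```

```bash
python3 w.py .08
```

```text
18.1667 [546.   27.7  20.4] [-0.93 -0.11  0.28] q6 -0.01
[np.float64(0.04), array([631.635, -69.016]), array([ 87.721, 144.215])]
 -x edge u from peg (expect -71): -68.0  +y end v (expect 129.5) 122.8
peg in tool -79.2 -97.1 yaw tool(ex=-tx) 0.062 rel 0.348
```

Emit:
{"api": "step_arm", "payload": {"series": [{"slide":[-1.5,1,0],"rot":[0,0,0.015]},{"slide":[-3,2,0],"rot":[0,0,0.03]}]}}

```text
clock: 18.33
tool_pos: [547.8, 29.6, 20.4]
orientation: [-0.0, -0.016, 1.0, -0.0]
wrist_force: [-1.7, -0.3, 0.9]
width: -0.0
grasp_force: 1.0
```

Emit:
{"api": "step_arm", "payload": {"series": [{"slide":[-1.5,1,0],"rot":[0,0,0.015]},{"slide":[-3,2,0],"rot":[0,0,0.03]}]}}

```text
clock: 18.5
tool_pos: [550.4, 31.9, 20.3]
orientation: [-0.001, -0.001, 1.0, 0.0]
wrist_force: [-4.1, 0.1, 3.6]
width: -0.001
grasp_force: 2.0
```

```bash
python3 w.py .0
```

```text
18.55 [550.6  32.   20.3] [-2.67  0.57  2.34] q6 0.06
[np.float64(-0.012), array([631.425, -68.777]), array([ 87.909, 143.636])]
 -x edge u from peg (expect -71): -68.1  +y end v (expect 129.5) 123.2
peg in tool -80.3 -96.4 yaw tool(ex=-tx) 0.001 rel 0.287
```

Emit:
{"api": "step_arm", "payload": {"series": [{"slide":[-1.5,1.2,0],"rot":[0,0,0.015]},{"slide":[-3,2.4,-0.3],"rot":[0,0,0.03]}]}}

```text
clock: 18.72
tool_pos: [552.2, 33.7, 20.2]
orientation: [-0.002, 0.014, 1.0, -0.001]
wrist_force: [-3.9, -0.3, -0.4]
width: -0.001
grasp_force: 1.6
```

Emit:
{"api": "step_arm", "payload": {"series": [{"slide":[-1.5,1.2,0],"rot":[0,0,0.015]},{"slide":[-3,2.4,-0.3],"rot":[0,0,0.03]}]}}

```text
clock: 18.88
tool_pos: [555.6, 36.4, 20.3]
orientation: [-0.001, 0.029, 1.0, -0.0]
wrist_force: [-4.3, -0.4, -1.4]
width: 0.005
grasp_force: 2.1
```

```bash
python3 w.py -.08
```

```text
18.9333 [556.3  36.8  20.4] [-4.33  0.52 -1.55] q6 0.12
[np.float64(-0.077), array([630.51 , -69.005]), array([ 87.919, 143.907])]
 -x edge u from peg (expect -71): -69.1  +y end v (expect 129.5) 122.9
peg in tool -80.4 -96.6 yaw tool(ex=-tx) 6.225 rel 6.511
```

Emit:
{"api": "step_arm", "payload": {"series": [{"slide":[-1.3,1,0],"rot":[0,0,0.013]},{"slide":[-2.6,2,0],"rot":[0,0,0.026]}]}}

```text
clock: 19.1
tool_pos: [558.7, 38.6, 20.4]
orientation: [-0.001, 0.042, 0.999, 0.0]
wrist_force: [-3.9, 1.5, -1.2]
width: -0.0
grasp_force: 2.4
```

Emit:
{"api": "step_arm", "payload": {"series": [{"slide":[-1.3,1,0],"rot":[0,0,0.013]},{"slide":[-2.6,2,0],"rot":[0,0,0.026]}]}}

```text
clock: 19.27
tool_pos: [562.5, 41.0, 20.7]
orientation: [-0.0, 0.055, 0.998, 0.001]
wrist_force: [-4.7, 3.0, -0.5]
width: 0.001
grasp_force: 2.3
```

```bash
python3 w.py -.13
```

```text
19.3167 [562.9  41.2  20.8] [-3.32  3.32 -0.59] q6 0.18
[np.float64(-0.139), array([630.588, -68.774]), array([ 88.528, 143.881])]
 -x edge u from peg (expect -71): -69.1  +y end v (expect 129.5) 122.7
peg in tool -79.2 -97.4 yaw tool(ex=-tx) 6.173 rel 6.459
```

Emit:
{"api": "step_arm", "payload": {"series": [{"slide":[-1.2,0.9,0],"rot":[0,0,0.012]}]}}

```text
clock: 19.4
tool_pos: [563.6, 41.7, 20.8]
orientation: [-0.0, 0.06, 0.998, 0.001]
wrist_force: [-5.8, 2.4, -0.5]
width: -0.002
grasp_force: 2.4
```

Emit:
{"api": "step_arm", "payload": {"series": [{"slide":[-1.2,0.9,0],"rot":[0,0,0.012]}]}}

```text
clock: 19.48
tool_pos: [564.9, 42.5, 20.8]
orientation: [-0.0, 0.066, 0.998, 0.001]
wrist_force: [-5.6, 3.5, -0.6]
width: 0.0
grasp_force: 2.6
```

Emit:
{"api": "step_arm", "payload": {"series": [{"slide":[-1.2,0.9,0],"rot":[0,0,0.012]}]}}

```text
clock: 19.57
tool_pos: [566.1, 43.3, 20.8]
orientation: [-0.0, 0.072, 0.997, 0.001]
wrist_force: [-5.1, 3.3, 0.0]
width: 0.002
grasp_force: 2.6
```

```bash
python3 w.py -.18
```

```text
19.6167 [566.5  43.5  20.8] [-4.75  3.84 -0.8 ] q6 0.22
[np.float64(-0.176), array([630.382, -68.748]), array([ 88.811, 143.871])]
 -x edge u from peg (expect -71): -68.7  +y end v (expect 129.5) 122.8
peg in tool -79.4 -97.4 yaw tool(ex=-tx) 6.138 rel 6.424
```

Emit:
{"api": "step_arm", "payload": {"series": [{"slide":[-1,0.8,0],"rot":[0,0,0.01]}]}}

```text
clock: 19.7
tool_pos: [567.2, 44.0, 20.8]
orientation: [-0.0, 0.077, 0.997, 0.001]
wrist_force: [-4.4, 2.8, -0.2]
width: 0.002
grasp_force: 2.6
```

Emit:
{"api": "step_arm", "payload": {"series": [{"slide":[-1,0.8,0],"rot":[0,0,0.01]}]}}

```text
clock: 19.78
tool_pos: [568.3, 44.7, 20.8]
orientation: [-0.0, 0.082, 0.997, 0.001]
wrist_force: [-6.0, 3.4, -0.5]
width: -0.003
grasp_force: 2.7
```

Emit:
{"api": "step_arm", "payload": {"series": [{"slide":[-1,0.8,0],"rot":[0,0,0.01]}]}}

```text
clock: 19.87
tool_pos: [569.4, 45.4, 20.8]
orientation: [-0.0, 0.087, 0.996, 0.001]
wrist_force: [-4.8, 3.7, -0.2]
width: 0.001
grasp_force: 2.7
```

Emit:
{"api": "step_arm", "payload": {"series": [{"slide":[-0.8,0.6,0],"rot":[0,0,0.008]}]}}

```text
clock: 19.95
tool_pos: [570.3, 45.9, 20.8]
orientation: [-0.0, 0.091, 0.996, 0.001]
wrist_force: [-4.6, 3.7, -0.7]
width: 0.003
grasp_force: 2.8
```

```bash
python3 w.py -.21
```

```text
20.0 [570.6  46.   20.8] [-3.26  4.12 -1.07] q6 0.26
[np.float64(-0.214), array([630.005, -68.761]), array([ 88.84 , 143.757])]
 -x edge u from peg (expect -71): -67.9  +y end v (expect 129.5) 122.9
peg in tool -79.5 -97.5 yaw tool(ex=-tx) 6.1 rel 6.386
```

Emit:
{"api": "step_arm", "payload": {"series": [{"slide":[-0.8,0.6,0],"rot":[0,0,0.008]}]}}

```text
clock: 20.08
tool_pos: [571.1, 46.3, 20.7]
orientation: [-0.001, 0.095, 0.995, 0.001]
wrist_force: [-4.4, 3.9, -1.1]
width: 0.003
grasp_force: 2.8
```

Emit:
{"api": "step_arm", "payload": {"series": [{"slide":[-0.8,0.6,0],"rot":[0,0,0.008]}]}}

```text
clock: 20.17
tool_pos: [571.9, 46.8, 20.8]
orientation: [-0.001, 0.099, 0.995, 0.001]
wrist_force: [-5.4, 4.0, -0.8]
width: 0.004
grasp_force: 2.9
```

Emit:
{"api": "step_arm", "payload": {"series": [{"slide":[-0.8,0.6,0],"rot":[0,0,0.008]}]}}

```text
clock: 20.25
tool_pos: [572.7, 47.3, 20.7]
orientation: [-0.001, 0.103, 0.995, 0.001]
wrist_force: [-4.1, 4.5, 0.2]
width: 0.001
grasp_force: 3.0
```

Emit:
{"api": "step_arm", "payload": {"series": [{"slide":[-0.8,0.6,0],"rot":[0,0,0.008]}]}}

```text
clock: 20.33
tool_pos: [573.7, 47.8, 20.8]
orientation: [-0.001, 0.107, 0.994, 0.001]
wrist_force: [-5.8, 3.7, -1.5]
width: 0.004
grasp_force: 3.0
```

```bash
python3 w.py -.24
```

```text
20.3833 [574.   47.9  20.8] [-4.84  5.03 -1.26] q6 0.3
[np.float64(-0.244), array([630.197, -68.513]), array([ 88.979, 144.499])]
 -x edge u from peg (expect -71): -67.2  +y end v (expect 129.5) 123.1
peg in tool -79.6 -97.5 yaw tool(ex=-tx) 6.068 rel 6.354
```

Emit:
{"api": "step_arm", "payload": {"series": [{"slide":[-0.8,0.6,0],"rot":[0,0,0.008]}]}}

```text
clock: 20.47
tool_pos: [574.5, 48.2, 20.7]
orientation: [-0.001, 0.111, 0.994, 0.001]
wrist_force: [-5.1, 3.4, -1.0]
width: -0.004
grasp_force: 3.1
```

Emit:
{"api": "step_arm", "payload": {"series": [{"slide":[-0.8,0.6,0],"rot":[0,0,0.008]}]}}

```text
clock: 20.55
tool_pos: [575.4, 48.7, 20.7]
orientation: [-0.001, 0.115, 0.993, 0.001]
wrist_force: [-4.5, 4.9, -0.5]
width: -0.0
grasp_force: 2.9
```

Emit:
{"api": "step_arm", "payload": {"series": [{"slide":[-0.8,0.6,0],"rot":[0,0,0.008]}]}}

```text
clock: 20.63
tool_pos: [576.9, 49.2, 20.8]
orientation: [-0.0, 0.119, 0.993, 0.001]
wrist_force: [-3.6, 4.2, -1.0]
width: 0.002
grasp_force: 1.4
```

Emit:
{"api": "step_arm", "payload": {"series": [{"slide":[-0.8,0.6,0],"rot":[0,0,0.008]}]}}

```text
clock: 20.72
tool_pos: [579.8, 48.5, 21.4]
orientation: [0.002, 0.123, 0.992, 0.0]
wrist_force: [-0.2, -0.1, 0.2]
width: -0.001
grasp_force: 0.4
```

```bash
python3 w.py -.27
```

```text
20.7667 [580.5  48.3  21.6] [-0.28  0.56 -1.14] q6 0.33
[np.float64(-0.307), array([630.588, -68.525]), array([ 88.969, 143.603])]
 -x edge u from peg (expect -71): -68.6  +y end v (expect 129.5) 123.4
peg in tool -76.5 -96.8 yaw tool(ex=-tx) 6.036 rel 6.322
```

The force dropped from about 6 N to 0 and the plate jumped about 0.05 rad: the plunger snapped. Now on gently until the stop is felt.

Emit:
{"api": "step_arm", "payload": {"series": [{"slide":[-0.5,0.3,0],"rot":[0,0,0.005]}]}}

```text
clock: 20.85
tool_pos: [580.5, 48.3, 21.6]
orientation: [0.002, 0.126, 0.992, 0.0]
wrist_force: [-0.3, 1.1, 0.1]
width: -0.001
grasp_force: 0.4
```

Emit:
{"api": "step_arm", "payload": {"series": [{"slide":[-0.5,0.3,0],"rot":[0,0,0.005]}]}}

```text
clock: 20.93
tool_pos: [580.6, 48.4, 21.5]
orientation: [0.001, 0.128, 0.992, 0.0]
wrist_force: [-1.4, 0.2, 0.9]
width: -0.002
grasp_force: 0.5
```

Emit:
{"api": "step_arm", "payload": {"series": [{"slide":[-0.5,0.3,0],"rot":[0,0,0.005]}]}}

```text
clock: 21.02
tool_pos: [580.6, 48.4, 21.4]
orientation: [0.001, 0.131, 0.991, -0.0]
wrist_force: [-1.4, 1.2, 1.7]
width: 0.001
grasp_force: 0.5
```

Emit:
{"api": "step_arm", "payload": {"series": [{"slide":[-0.5,0.3,0],"rot":[0,0,0.005]}]}}

```text
clock: 21.1
tool_pos: [580.7, 48.5, 21.2]
orientation: [0.001, 0.133, 0.991, -0.0]
wrist_force: [-1.5, 0.1, 0.3]
width: -0.0
grasp_force: 0.6
```

```bash
python3 w.py -.3
```

```text
21.15 [580.6  48.5  21.1] [-0.95  0.81  0.62] q6 0.35
[np.float64(-0.311), array([630.954, -68.358]), array([ 89.073, 143.811])]
 -x edge u from peg (expect -71): -68.3  +y end v (expect 129.5) 123.6
peg in tool -78.5 -95.4 yaw tool(ex=-tx) 6.015 rel 6.301
```

Emit:
{"api": "step_arm", "payload": {"series": [{"slide":[-0.8,0,0],"rot":[0,0,0]},{"slide":[-1.6,0,0],"rot":[0,0,0]}]}}

```text
clock: 21.32
tool_pos: [580.7, 48.3, 20.8]
orientation: [-0.001, 0.133, 0.991, 0.0]
wrist_force: [-4.4, 1.0, 3.4]
width: -0.002
grasp_force: 2.1
```

Emit:
{"api": "step_arm", "payload": {"series": [{"slide":[-0.8,0,0],"rot":[0,0,0]},{"slide":[-1.6,0,0],"rot":[0,0,0]}]}}

```text
clock: 21.48
tool_pos: [580.8, 48.3, 20.7]
orientation: [-0.002, 0.133, 0.991, 0.0]
wrist_force: [-7.2, 3.0, 6.0]
width: 0.0
grasp_force: 3.8
```

Emit:
{"api": "step_arm", "payload": {"series": [{"slide":[-0.8,0,0],"rot":[0,0,0]},{"slide":[-1.6,0,0],"rot":[0,0,0]}]}}

```text
clock: 21.65
tool_pos: [580.9, 48.2, 20.6]
orientation: [-0.003, 0.133, 0.991, 0.0]
wrist_force: [-9.1, 3.5, 7.1]
width: -0.0
grasp_force: 5.1
```

The plate now holds firm at about 12 N: it is at the stop. I back off, lift clear and check.

Emit:
{"api": "step_arm", "payload": {"series": [{"slide":[2,0,0],"rot":[0,0,0]},{"slide":[5,0,0],"rot":[0,0,0]},{"slide":[12,0,0],"rot":[0,0,0]},{"slide":[22,0,0],"rot":[0,0,0]},{"slide":[26,0,-30],"rot":[0,0,0]},{"slide":[26,0,-65],"rot":[0,0,0]},{"slide":[26,0,-100],"rot":[0,0,0]},{"slide":[26,0,-140],"rot":[0,0,0]},{"slide":[26,0,-180],"rot":[0,0,0]},{"slide":[26,0,-180],"rot":[0,0,0]}]}}

```text
clock: 22.48
tool_pos: [564.2, 54.9, 209.5]
orientation: [0.007, 0.133, 0.991, 0.002]
wrist_force: [1.0, 0.5, 0.2]
width: 0.003
grasp_force: 0.0
```

```bash
python3 w.py -.3
python3 - <<'E'
from m import *
a=-.286; bx=np.array([np.cos(a),np.sin(a)]); by=np.array([-bx[1],bx[0]]); P0=np.array([631,-64.3])
for n in ['wrist','scene']:
    c=grab(n)
    cn,Q=plate(c); y,nt,sz,ex,ey=notch(Q,-.3); print(n,'yaw',y,'notch rel peg (plate axes)',(nt-P0)@ex,(nt-P0)@ey,sz)
    # white foot pixels (nose) in front of the plate end, board axes
    hsv=cv2.cvtColor(c['frame'],cv2.COLOR_BGR2HSV); m=cv2.inRange(hsv,(0,0,110),(180,50,255))>0
    px,P=zpts(c,m); u=(P[:,:2]-P0)@bx; v=(P[:,:2]-P0)@by
    k=(abs(u+22)<18)&(v>100)&(v<150)&(P[:,2]>22)&(P[:,2]<40); print('nose pts',k.sum(),np.percentile(v[k],[0,2,10]).round(1) if k.sum() else '', u[k][v[k]<v[k].min()+4].round(1)[:12])
    k=(abs(u-33)<14)&(v>95)&(v<140)&(P[:,2]>22)&(P[:,2]<40); print('stop pts',k.sum(),np.percentile(u[k],[2,10]).round(1) if k.sum() else '')
    px,P=zpts(c,m)
c=grab('side');
E
```

```text
22.5333 [562.9  54.8 206.1] [ 0.27 -0.25 -0.06] q6 0.36
[np.float64(-0.304), array([631.216, -68.418]), array([ 89.375, 144.349])]
 -x edge u from peg (expect -71): -68.0  +y end v (expect 129.5) 123.7
peg in tool -97.1 -96.9 yaw tool(ex=-tx) 6.016 rel 6.302
wrist yaw -0.30348459337142536 notch rel peg (plate axes) -2.343760449244755 -0.5996461340947548 (np.float64(94.34391808028738), np.float64(148.54627170422125))
nose pts 196 [124.6 126.6 130.7] [-22.  -23.1 -23.1 -19.9 -21.7 -22.3 -22.1 -20.4 -20.6 -20.1 -19.5 -19.2]
stop pts 0 
scene yaw -0.30439874878145534 notch rel peg (plate axes) 1.4406257751288993 -6.689655112643877 (np.float64(89.37365184171585), np.float64(144.06517213680496))
nose pts 32 [124.9 126.7 133.9] [-17.1 -14.9]
stop pts 33 [27.6 28.3]
```

The plunger nose tip measures 124.6 mm from the peg, which is fully out. It sits inside the plate's end notch, since the end edge is at 129.5 mm. The notch point is on the peg in y within 0.6 mm, the yaw is −0.018 rad to the board, and nothing touches the plate.

```bash
python3 -c "
from station import bot
print(bot.hand_in())"
```

```text
the job is handed in; nothing more can be done
None
```

I handed the job in at about 23 s: the plate's long notch is home on the peg, it was turned against the stop block, and the spring plunger has snapped into its end notch; my highest force reading on the plate was about 12 N (18 N allowed).

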